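Ready a flight of blind samples

ROBOT

A 6-joint arm with a two-finger parallel gripper is mounted at the origin on the work surface. World frame = base frame: x ahead of the robot, y to its left, z up, the work surface at z = 0. Lengths are in m, angles in rad, forces in N, time in s.
With the tool pointing down it reaches from about 0.275 to 0.725 m from the base axis. Payload 15.9 kg.
Tool frame: the origin (TCP) lies midway between the tips of the shut fingers; the grasp point (between the pads) lies ctrl.tcp_to_grasp behind it (ctrl.tcp_to_grasp is the distance from the TCP to the grasp point, in m); z points along the fingers, y is the line along which they close (so a half turn about z gives the same grasp; the last joint's range is limited). The gripper opens to 85 mm and grips with 20 to 120 N. Pads are 22 mm wide; open, the fingers measure 114 mm over their backs; the gripper's body (76 mm by 85 mm) begins 54 mm behind the grasp point. The pads swing forward as they close: fully open they stand 13 mm farther back than shut.
Start: joints at [-1.116, 0.213, -0.034, 1.323, 0, 1.571], TCP at [0.22, -0.449, 0.231] pointing down, gripper open.
Joint ranges: [-2.98, 2.98], [-0.74, 1.72], [-1.14, 1.35], [-2.1, 2.04], [-1.57, 1.44], [-3.14, 3.14]. Speed limits (rad/s): [1.89, 1.89, 2.39, 2.57, 3.14, 3.14].

INTERFACE

Orientations are given as a unit quaternion [x, y, z, w].
In Python, from rig import telemetry, cams, job, ctrl gives the robot as it stands.
- The arm moves only by the shell command python3 -m handwheel 'ROWS' [FORCE]. ROWS is JSON, a list of rows, each an object of numbers: "dx", "dy", "dz": the shift along the world's x, y, z in mm; "twist": the turn about the world's z in rad; "gripper": the finger opening in mm, from 0 to 85.4. A call has 1 to 20 rows; each row is the pose to reach, as a shift and turn from the pose commanded when the call began; what a row does not reach only later rows make up. A row lasts 1/10 s, in which the tool goes at most 50 mm and 8.59 degrees, less where a joint would pass 70% of its speed; a pose out of reach is approached as far as the arm can. A call with a gripper value outside its range is refused whole. The fingers move at their own pace and stop on an object; FORCE is the grip in N (left out, the last holds). Time passes only in rows, so rows that repeat a pose let the fingers close. It gives the time, the measured TCP pose, the force, the opening and the grip force at its end, in the units of the state.
- telemetry.get_state(): the state, without advancing time (a new reading comes with each control period).
- cams.grab_frame(name): name is "side" or "top" or "wrist"; returns the picture (384x512x3 uint8, red, green, blue); there is no depth.
- cams.calibration(name): a dict with "mtx" (3x3 intrinsics, pixels), "distortion" ([k1, k2, p1, p2, k3] as OpenCV has them; the pictures are not rectified), "extrinsics" (4x4, takes a point from camera to world coordinates). Camera axes: x right, y up, looking along -z (the intrinsics and any distortion apply to the point x, -y, -z); pixel columns grow to the right and rows downward; lengths in m; the calibration is good to about 2 mm. A picture is of the moment at which its call begins: read the wrist's pose just before it. calibration takes no time and is no camera call; for the wrist camera it gives the pose at the moment of the call.
- job.job_done(): hands the job in; it is judged then, once.
The state is a dict: "time": time; "joints": joint angles; "qd": joint speeds; "joint_torque": joint torques, N m; "tool_pos": TCP position; "orientation": TCP orientation; "wrist_force": force on the tool from outside, world axes, zero at the start; "ft_torque": the same for the moment, N m; "opening": finger opening in m; "grip_force": force on a finger pad.
Only numpy, scipy, OpenCV 4.12 (cv2) and the standard library are available. Lean on these libraries where they do the work, as an engineer would, in place of code of your own. Each camera call takes 0.05 s, during which the arm holds its last target. There are 200 camera calls.

TASK

Get this tasting flight ready for the judges: on every cup on the table set the cover of the cup's own colour so that it sits level and fully seated on the rim, and put the stirring stick of the same colour down through the hole in that cover until it stands on the cup's floor. Only when every cup has both, move the green marker paddle from the grey waiting slot to the green-striped ready slot and push it fully home. Leave the opener, pen, bottle and clear cup where they are.

Things in the scene. Friction and masses are not known exactly. Their poses are not given: they have to be found in the camera images.
- cup_blue: blind-tasting cup: black, open, round, 72 mm across, 70 mm tall, its upper half and rim blue; bore 65 mm across, inner floor 6 mm above its underside; origin at the centre of its underside, z up; 0.15 to 0.3 kg, free to slide. Not on the table (None) in some runs
- cover_blue: blue cover: flange 84 mm across (z 6 to 12), black locating ring below it (62 mm, z 0 to 6, enters the cup), neck 31 mm across (z 12 to 50; grip here), black lip 40 mm (z 50 to 56). A 16 mm hole runs down its z axis, 22 mm wide in the top 6 mm. Origin: centre of the ring's underside, z up. Starts upright on the table; seated on the rim its origin is 64 mm above the cup's. 60 to 105 g
- stick_blue: stiff stirring stick 180 mm long: wooden shaft 10 mm across with tapered lower end, blue handle 16 mm across (z 140 to 172), blue cap 26 mm (z 172 to 180). Origin: centre of its lower end, z along the shaft to the cap. Starts upright in a hole of the rack, 50 mm deep, lower end 10 mm above the table, free to lift out. 25 to 45 g
- cup_red: blind-tasting cup: black, open, round, 72 mm across, 70 mm tall, its upper half and rim red; bore 65 mm across, inner floor 6 mm above its underside; origin at the centre of its underside, z up; 0.15 to 0.3 kg, free to slide. Not on the table (None) in some runs
- cover_red: red cover: flange 84 mm across (z 6 to 12), black locating ring below it (62 mm, z 0 to 6, enters the cup), neck 31 mm across (z 12 to 50; grip here), black lip 40 mm (z 50 to 56). A 16 mm hole runs down its z axis, 22 mm wide in the top 6 mm. Origin: centre of the ring's underside, z up. Starts upright on the table; seated on the rim its origin is 64 mm above the cup's. 60 to 105 g
- stick_red: stiff stirring stick 180 mm long: wooden shaft 10 mm across with tapered lower end, red handle 16 mm across (z 140 to 172), red cap 26 mm (z 172 to 180). Origin: centre of its lower end, z along the shaft to the cap. Starts upright in a hole of the rack, 50 mm deep, lower end 10 mm above the table, free to lift out. 25 to 45 g
- cup_yellow: blind-tasting cup: black, open, round, 72 mm across, 70 mm tall, its upper half and rim yellow; bore 65 mm across, inner floor 6 mm above its underside; origin at the centre of its underside, z up; 0.15 to 0.3 kg, free to slide. Not on the table (None) in some runs
- cover_yellow: yellow cover: flange 84 mm across (z 6 to 12), black locating ring below it (62 mm, z 0 to 6, enters the cup), neck 31 mm across (z 12 to 50; grip here), black lip 40 mm (z 50 to 56). A 16 mm hole runs down its z axis, 22 mm wide in the top 6 mm. Origin: centre of the ring's underside, z up. Starts upright on the table; seated on the rim its origin is 64 mm above the cup's. 60 to 105 g
- stick_yellow: stiff stirring stick 180 mm long: wooden shaft 10 mm across with tapered lower end, yellow handle 16 mm across (z 140 to 172), yellow cap 26 mm (z 172 to 180). Origin: centre of its lower end, z along the shaft to the cap. Starts upright in a hole of the rack, 50 mm deep, lower end 10 mm above the table, free to lift out. 25 to 45 g
- cup_white: blind-tasting cup: black, open, round, 72 mm across, 70 mm tall, its upper half and rim white; bore 65 mm across, inner floor 6 mm above its underside; origin at the centre of its underside, z up; 0.15 to 0.3 kg, free to slide. Not on the table (None) in some runs
- cover_white: white cover: flange 84 mm across (z 6 to 12), black locating ring below it (62 mm, z 0 to 6, enters the cup), neck 31 mm across (z 12 to 50; grip here), black lip 40 mm (z 50 to 56). A 16 mm hole runs down its z axis, 22 mm wide in the top 6 mm. Origin: centre of the ring's underside, z up. Starts upright on the table; seated on the rim its origin is 64 mm above the cup's. 60 to 105 g
- stick_white: stiff stirring stick 180 mm long: wooden shaft 10 mm across with tapered lower end, white handle 16 mm across (z 140 to 172), white cap 26 mm (z 172 to 180). Origin: centre of its lower end, z along the shaft to the cap. Starts upright in a hole of the rack, 50 mm deep, lower end 10 mm above the table, free to lift out. 25 to 45 g
- rack: fixed wooden stick rack, 180 (its x) x 70 (its y) x 60 mm high, with four 12.5 mm square holes in a row along its x, 45 mm apart; origin at the centre of its underside
- stand: fixed dark wooden status stand, 140 (its x) x 100 (its y) x 45 mm high; origin at the centre of its underside. Two parallel slots in its top, each 9 mm (along x) x 66 mm (along y), 35 mm deep: the one towards -x has green stripes beside it (ready), the one towards +x grey stripes (waiting)
- ready_slot (a point): centre of the mouth of the green-striped ready slot, at the stand's top face; its axes are the stand's: x across the slot, y along it, z up
- paddle: green marker paddle, upright: blade 5 mm thick (x), 60 mm wide (y), z 0 to 85; grip 14 mm thick, z 84 to 116; wooden cap 24 mm thick, z 116 to 122. Origin: centre of its lower edge, z up. Starts in the grey waiting slot, lower edge on the slot's floor, leaning a few degrees at most; either face may be to the front. 80 g
- opener: flat steel bottle opener, 30 x 110 x 6 mm, lying on the table; origin at the centre of its underside; not part of the job
- clear_cup: clear plastic cup standing upside down, 68 mm across, 79 mm tall; origin at the centre of its underside; not part of the job
- bottle: amber glass bottle, 60 mm across, 160 mm tall, standing; origin at the centre of its underside; not part of the job
- pen: blue pen, 12 x 135 x 10 mm, lying on the table; origin at the centre of its underside; not part of the job

How it is judged:
By the outcome, as a careful person would: the job done as asked, in the order asked, and still so for the second after the job is handed in, with the robot touching nothing.
Of cup_blue, cup_red, cup_yellow, cup_white only 3 to 4 are there at a start; the rules pass over those that are not, and their reading is None.
At some moment in a run one of cup_blue, cup_red, cup_yellow, cup_white, cover_blue, cover_red, cover_yellow, cover_white may be knocked a few centimetres aside while the robot is not near it.
Once in a run the grip may slacken for a moment while it holds something.
It also fails if it takes over 210 s, if anything falls off the work surface, if the arm or the gripper's body presses on something with over 40 N, if the wrist force passes 120 N, or if a joint passes its speed limit or range.

## Working session

There is one attempt and no reset: what is moved stays moved. The work goes in short steps, Python scripts to look and compute and a shell command to move; the robot and the scene stay as the last step left them, time stands still between calls to the robot, and variables do not carry over. Pictures are saved under pics/ and viewed, at most 14 in all, crops included, and the job is handed in when it is done.

```bash
ls; mkdir -p pics; python3 - <<'E'
from rig import telemetry, cams, job, ctrl
import cv2, numpy as np
np.set_printoptions(precision=4,suppress=True)
s=telemetry.get_state(); print(s, ctrl.tcp_to_grasp)
for n in ("top","side","wrist"):
    c=cams.calibration(n); print(n,c)
    cv2.imwrite(f"pics/{n}0.png",cams.grab_frame(n)[:,:,::-1])
E
```

```text
pics
{'time': 0.0, 'joints': array([-1.116 ,  0.2133, -0.0351,  1.3235, -0.    ,  1.5708]), 'qd': array([-0.0008,  0.0021,  0.001 , -0.0011, -0.0006,  0.0001]), 'joint_torque': array([  0.0016, -68.6165,  48.712 ,   0.0176,   0.0001,  -0.    ]), 'tool_pos': array([ 0.2195, -0.4489,  0.2308]), 'orientation': array([ 0.9743,  0.2254, -0.0001, -0.0006]), 'wrist_force': array([-0.731 ,  0.0248, -0.4325]), 'ft_torque': array([-0.0006,  0.0389, -0.0307]), 'grip_force': 0.0, 'opening': 0.08531745297666245} 0.0187
top {'mtx': array([[353.4917,   0.    , 258.141 ],
       [  0.    , 353.4917, 197.1223],
       [  0.    ,   0.    ,   1.    ]]), 'distortion': array([-0.0239,  0.    ,  0.    ,  0.    ,  0.    ]), 'extrinsics': array([[ 0.0075,  0.9842, -0.1769,  0.404 ],
       [-1.    ,  0.0078,  0.0006,  0.0155],
       [ 0.002 ,  0.1769,  0.9842,  1.1114],
       [ 0.    ,  0.    ,  0.    ,  1.    ]])}
side {'mtx': array([[455.134 ,   0.    , 258.2786],
       [  0.    , 455.134 , 190.1949],
       [  0.    ,   0.    ,   1.    ]]), 'distortion': array([-0.0864,  0.    ,  0.    ,  0.    ,  0.    ]), 'extrinsics': array([[-0.9934,  0.0865, -0.0751,  0.5347],
       [-0.1136, -0.6615,  0.7413,  0.8318],
       [ 0.0144,  0.7449,  0.667 ,  0.8265],
       [ 0.    ,  0.    ,  0.    ,  1.    ]])}
wrist {'mtx': array([[289.8921,   0.    , 253.1639],
       [  0.    , 289.8921, 191.4361],
       [  0.    ,   0.    ,   1.    ]]), 'distortion': array([-0.0371,  0.    ,  0.    ,  0.    ,  0.    ]), 'extrinsics': array([[ 0.4399,  0.8657,  0.2389,  0.2803],
       [-0.8981,  0.4242,  0.1165, -0.4193],
       [-0.0004, -0.2658,  0.964 ,  0.3733],
       [ 0.    ,  0.    ,  0.    ,  1.    ]])}
```

View pics/top0.png

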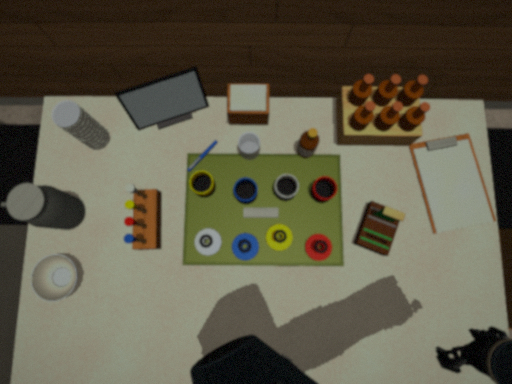

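View pics/side0.png

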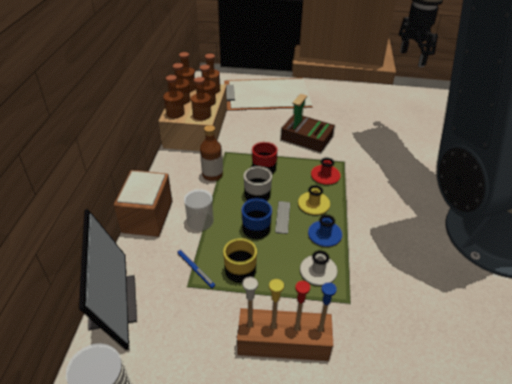

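The top view shows all four cups: yellow (202,183), blue (245,190), white (286,187) and red (323,189). The covers are white (208,241), blue (245,246), yellow (279,237) and red (318,247). The rack is at (146,219), with sticks white, yellow, red and blue from far to near. The stand with the paddle is at (380,228). The side view agrees. I'll move the wrist camera over the mat.

```bash
cat > h.py <<'E'
from rig import telemetry, cams, job, ctrl
import cv2, numpy as np, json
np.set_printoptions(precision=4,suppress=True)
def grab(n,save=None):
    c=cams.calibration(n); im=cams.grab_frame(n)
    if save: cv2.imwrite(f"pics/{save}.png",im[:,:,::-1])
    return im,c
def rays(c,px):
    p=np.asarray(px,float).reshape(-1,1,2)
    u=cv2.undistortPoints(p,c["mtx"],c["distortion"]).reshape(-1,2)
    d=np.c_[u[:,0],-u[:,1],-np.ones(len(u))]@c["extrinsics"][:3,:3].T
    return c["extrinsics"][:3,3],d
def plane(c,px,z):
    o,d=rays(c,px); return o+d*((z-o[2])/d[:,2])[:,None]
def project(c,P):
    E=np.linalg.inv(c["extrinsics"]); p=np.atleast_2d(P)@E[:3,:3].T+E[:3,3]
    p=p*[1,-1,-1]
    return cv2.projectPoints(p,np.zeros(3),np.zeros(3),c["mtx"],c["distortion"])[0].reshape(-1,2)
def tri(cs,pxs):
    A=np.zeros((3,3));b=np.zeros(3)
    for c,p in zip(cs,pxs):
        o,d=rays(c,p);d=d[0]/np.linalg.norm(d[0]);M=np.eye(3)-np.outer(d,d);A+=M;b+=M@o
    return np.linalg.solve(A,b)
def mask(im,col):
    h=cv2.cvtColor(im,cv2.COLOR_RGB2HSV);H,S,V=[h[...,i].astype(int) for i in range(3)]
    m={"blue":(H>100)&(H<130)&(S>130)&(V>50),"red":((H<8)|(H>172))&(S>150)&(V>60),
       "yellow":(H>20)&(H<34)&(S>150)&(V>90),"white":(S<50)&(V>110),
       "green":(H>40)&(H<85)&(S>120)&(V>40)}[col]
    return m.astype(np.uint8)*255
def blobs(m,amin=40):
    cs,_=cv2.findContours(m,cv2.RETR_EXTERNAL,cv2.CHAIN_APPROX_NONE)
    return sorted([c for c in cs if cv2.contourArea(c)>=amin],key=cv2.contourArea,reverse=True)
E
python3 - <<'E'
from h import *
c=cams.calibration("top"); im=cv2.imread("pics/top0.png")[:,:,::-1].copy()
for n,p,z in [("cupY",(202,183),.07),("cupB",(245,190),.07),("cupW",(286,187),.07),("cupR",(323,189),.07),("covW",(208,241),.012),("covB",(245,246),.012),("covY",(279,237),.012),("covR",(318,247),.012),
 ("stW",(134,190),.19),("stY",(130,205),.19),("stR",(130,222),.19),("stB",(129,239),.19),("mat0",(187,154),0),("mat1",(342,264),0)]:
    print(n,plane(c,p,z)[0])
for k in ("blue","red","yellow","white"): print(k,[(cv2.minEnclosingCircle(b)[0],cv2.contourArea(b)) for b in blobs(mask(im,k),20)][:5])
E
python3 -m handwheel '[{"dx":160,"dy":450,"dz":120,"twist":-0.455},{"dx":160,"dy":450,"dz":120,"twist":-0.455},{"dx":160,"dy":450,"dz":120,"twist":-0.455},{"dx":160,"dy":450,"dz":120,"twist":-0.455},{"dx":160,"dy":450,"dz":120,"twist":-0.455},{"dx":160,"dy":450,"dz":120,"twist":-0.455},{"dx":160,"dy":450,"dz":120,"twist":-0.455},{"dx":160,"dy":450,"dz":120,"twist":-0.455},{"dx":160,"dy":450,"dz":120,"twist":-0.455},{"dx":160,"dy":450,"dz":120,"twist":-0.455},{"dx":160,"dy":450,"dz":120,"twist":-0.455},{"dx":160,"dy":450,"dz":120,"twist":-0.455},{"dx":160,"dy":450,"dz":120,"twist":-0.455},{"dx":160,"dy":450,"dz":120,"twist":-0.455}]'
python3 -c "
from h import *
grab('wrist','w1')"
```

```text
cupY [0.6331 0.1846 0.07  ]
cupB [0.6126 0.0546 0.07  ]
cupW [ 0.6228 -0.0687  0.07  ]
cupR [ 0.6176 -0.1801  0.07  ]
covW [0.4625 0.1689 0.012 ]
covB [0.4481 0.0543 0.012 ]
covY [ 0.4766 -0.0507  0.012 ]
covR [ 0.4467 -0.171   0.012 ]
stW [0.5863 0.3458 0.19  ]
stY [0.5458 0.3537 0.19  ]
stR [0.5007 0.3505 0.19  ]
stB [0.4563 0.35   0.19  ]
mat0 [0.7452 0.2485 0.    ]
mat1 [ 0.3954 -0.2464  0.    ]
blue [((245.0, 246.25), 482.5), ((245.29779052734375, 189.78675842285156), 402.5), ((129.0, 238.5), 40.0), ((207.7413787841797, 149.2586212158203), 32.0)]
red [((317.9366149902344, 246.8943634033203), 480.0), ((323.77484130859375, 188.1608123779297), 90.0), ((129.5, 221.5), 50.0)]
yellow [((278.7405090332031, 236.7784881591797), 594.0), ((200.5, 181.5), 480.5), ((129.625, 204.5), 49.5), ((312.1956481933594, 132.93478393554688), 45.0)]
white [((252.5, 266.5526123046875), 104390.5), ((458.0, 156.5), 2722.5), ((247.5, 96.5), 820.5)]invalid input at $[0]: expected keys dx, dy, dz, twist, gripper
```

View pics/w1.png

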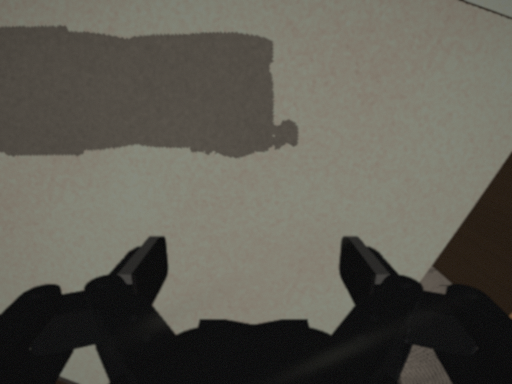

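The wrist image shows only table and shadow, with the fingers across the bottom. The call was refused because every row needs all the keys, so I'm sending it again in full.

```bash
python3 -m handwheel '[{"dx":280,"dy":450,"dz":120,"twist":-0.455,"gripper":85},{"dx":280,"dy":450,"dz":120,"twist":-0.455,"gripper":85},{"dx":280,"dy":450,"dz":120,"twist":-0.455,"gripper":85},{"dx":280,"dy":450,"dz":120,"twist":-0.455,"gripper":85},{"dx":280,"dy":450,"dz":120,"twist":-0.455,"gripper":85},{"dx":280,"dy":450,"dz":120,"twist":-0.455,"gripper":85},{"dx":280,"dy":450,"dz":120,"twist":-0.455,"gripper":85},{"dx":280,"dy":450,"dz":120,"twist":-0.455,"gripper":85},{"dx":280,"dy":450,"dz":120,"twist":-0.455,"gripper":85},{"dx":280,"dy":450,"dz":120,"twist":-0.455,"gripper":85},{"dx":280,"dy":450,"dz":120,"twist":-0.455,"gripper":85},{"dx":280,"dy":450,"dz":120,"twist":-0.455,"gripper":85},{"dx":280,"dy":450,"dz":120,"twist":-0.455,"gripper":85},{"dx":280,"dy":450,"dz":120,"twist":-0.455,"gripper":85}]' 40
python3 -c "
from h import *
grab('wrist','w2');print(telemetry.get_state()['joints'])"
```

```text
time: 1.6
tool_pos: [0.4992, -0.0006, 0.351]
orientation: [1.0, -0.0, -0.0, -0.0]
wrist_force: [0.0, 0.6, 0.1]
opening: 0.0853
grip_force: 0.0
[-0.0022  0.2302  0.2903  1.6313  0.0004  3.1404]
```

View pics/w2.png

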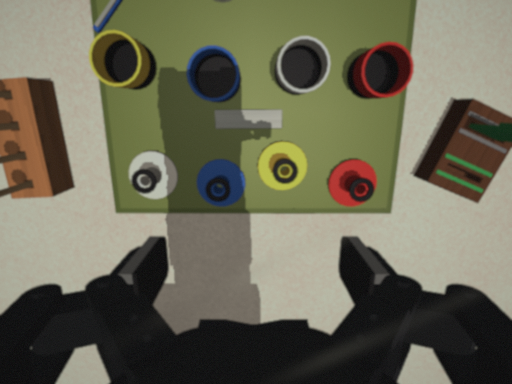

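The wrist view is sharp and shows all 4 cups in the upper row: yellow (121,60), blue (214,74), white (302,65) and red (381,70). The covers are white (152,174), blue (221,182), yellow (283,165) and red (352,182). The rack is at the left and the stand at the right. Next I fit circles of known radius.

```bash
cat >> h.py <<'E'
from scipy.optimize import least_squares
def circ(c,cont,z,r,it=4):
    P=plane(c,cont.reshape(-1,2),z)[:,:2]; cam=c["extrinsics"][:2,3]
    x=(P.max(0)+P.min(0))/2
    for k in range(it):
        v=P-x; t=(x-cam)/np.linalg.norm(x-cam); n=np.linalg.norm(v,axis=1)
        Q=P[(v@t/n>-.2)&(abs(n-r)<(.012 if k<2 else .004))]
        if len(Q)<8: return x,np.nan,np.nan
        x=least_squares(lambda s:np.linalg.norm(Q-s,axis=1)-r,x,loss="soft_l1",f_scale=.001).x
    d=np.linalg.norm(Q-x,axis=1); return x,d.mean(),d.std()
def scan(im,c,roi=None):
    out=[]
    for k in ("blue","red","yellow","white"):
        for b in blobs(mask(im,k),400):
            b=cv2.convexHull(b)
            a=b.reshape(-1,2)
            if a.min()<2 or a[:,0].max()>509 or a[:,1].max()>235: continue
            hull=np.zeros(im.shape[:2],np.uint8);cv2.drawContours(hull,[b],-1,255,-1)
            e=cv2.findContours(hull,cv2.RETR_EXTERNAL,cv2.CHAIN_APPROX_NONE)[0][0]
            for kind,z,r in (("cup",.07,.036),("cover",.012,.042),("seated",.076,.042)):
                x,m,s=circ(c,e,z,r)
                if abs(m-r)<.0012 and s<.0015: out.append((k,kind,x.round(4),round(m*1e3,1),round(s*1e3,2)))
    return out
E
python3 - <<'E'
from h import *
im=cv2.imread("pics/w2.png")[:,:,::-1].copy(); c=cams.calibration("wrist")
for o in scan(im,c): print(*o)
im=cv2.imread("pics/top0.png")[:,:,::-1].copy(); c=cams.calibration("top")
print("top")
for k in ("red","blue","yellow","white"):
  print(k,[(cv2.minEnclosingCircle(b)) for b in blobs(mask(cv2.imread("pics/w2.png")[:,:,::-1].copy(),k),300)][:6])
E
```

```text
blue cup [0.6165 0.0537] 35.6 0.65
blue cover [0.6225 0.0602] 41.3 1.19
blue cup [0.4641 0.0478] 35.7 0.67
blue cover [0.4512 0.0537] 41.3 1.16
red cup [ 0.6233 -0.1837] 35.9 0.67
red cover [ 0.6308 -0.2074] 41.5 1.09
red seated [ 0.6219 -0.1735] 41.5 1.36
red cup [ 0.4638 -0.1495] 35.9 0.96
red cover [ 0.4505 -0.1685] 41.6 1.25
yellow cup [0.6379 0.1858] 35.8 0.75
yellow cover [0.6473 0.21  ] 41.5 1.17
yellow seated [0.6362 0.1756] 41.5 1.44
white cup [ 0.6295 -0.0697] 36.1 0.36
white cover [ 0.6372 -0.0782] 41.8 0.54
white cup [0.4753 0.1498] 36.0 0.74
white cover [0.4634 0.1692] 41.7 0.92
white seated [0.481  0.1409] 41.6 1.46
white cup [ 0.5566 -0.0049] 35.8 1.23
white cover [ 0.5552 -0.0043] 41.8 1.41
top
red [((386.940673828125, 70.36441040039062), 29.181026458740234), ((351.9264831542969, 182.0735321044922), 24.31080436706543)]
blue [((213.5, 73.5), 27.97330093383789), ((220.46774291992188, 182.53225708007812), 23.51780891418457)]
yellow [((114.0, 59.0), 29.15485954284668)]
white [((255.5, 159.0), 300.9340515136719), ((303.9444580078125, 63.98147964477539), 28.642261505126953), ((82.28227996826172, 370.96075439453125), 28.90859603881836), ((423.9384765625, 370.3804626464844), 28.95619773864746), ((151.91175842285156, 174.87254333496094), 24.853097915649414), ((261.0, 118.5), 21.731412887573242)]
```

```bash
python3 -m handwheel '[{"dx":117,"dy":54,"dz":-150,"twist":1.571,"gripper":85},{"dx":117,"dy":54,"dz":-150,"twist":1.571,"gripper":85},{"dx":117,"dy":54,"dz":-150,"twist":1.571,"gripper":85},{"dx":117,"dy":54,"dz":-150,"twist":1.571,"gripper":85},{"dx":117,"dy":54,"dz":-150,"twist":1.571,"gripper":85},{"dx":117,"dy":54,"dz":-150,"twist":1.571,"gripper":85},{"dx":117,"dy":54,"dz":-150,"twist":1.571,"gripper":85},{"dx":117,"dy":54,"dz":-150,"twist":1.571,"gripper":85},{"dx":117,"dy":54,"dz":-150,"twist":1.571,"gripper":85},{"dx":117,"dy":54,"dz":-150,"twist":1.571,"gripper":85},{"dx":117,"dy":54,"dz":-150,"twist":1.571,"gripper":85},{"dx":117,"dy":54,"dz":-150,"twist":1.571,"gripper":85}]' 20
python3 -c "
from h import *
im,c=grab('wrist','w3')
for o in scan(im,c): print(*o)
print(telemetry.get_state()['tool_pos'])"
python3 -m handwheel '[{"dx":0,"dy":0,"dz":-40,"twist":0,"gripper":85},{"dx":0,"dy":0,"dz":-80,"twist":0,"gripper":85},{"dx":0,"dy":0,"dz":-120,"twist":0,"gripper":85},{"dx":0,"dy":0,"dz":-160,"twist":0,"gripper":85},{"dx":0,"dy":0,"dz":-170,"twist":0,"gripper":85},{"dx":0,"dy":0,"dz":-170,"twist":0,"gripper":85}]' 20
python3 -m handwheel '[{"dx":0,"dy":0,"dz":0,"twist":0,"gripper":65},{"dx":0,"dy":0,"dz":0,"twist":0,"gripper":65},{"dx":0,"dy":0,"dz":0,"twist":0,"gripper":65},{"dx":0,"dy":0,"dz":0,"twist":0,"gripper":65}]' 20
```

```text
time: 2.85
tool_pos: [0.6162, 0.0524, 0.2014]
orientation: [0.707, 0.707, -0.0, -0.0]
wrist_force: [-0.3, -0.3, 1.0]
opening: 0.0849
grip_force: 0.0
blue cup [0.6178 0.0569] 35.5 0.7
blue cover [0.618  0.0416] 42.0 0.36
blue seated [0.6181 0.0659] 41.5 1.5
[0.6162 0.0527 0.2015]
time: 3.5
tool_pos: [0.6156, 0.0535, 0.0306]
orientation: [0.708, 0.707, -0.001, -0.001]
wrist_force: [0.1, -0.3, 0.4]
opening: 0.0847
grip_force: 0.0
time: 3.9
tool_pos: [0.6181, 0.0541, 0.0335]
orientation: [0.707, 0.707, 0.001, 0.001]
wrist_force: [-0.6, -0.5, 8.6]
opening: 0.0719
grip_force: 25.1
```

View pics/w3.png

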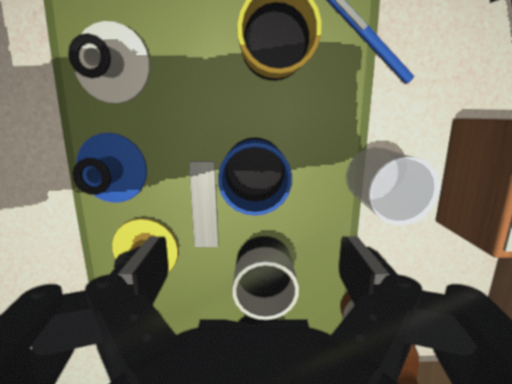

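In w3 the blue cup is at (256,176), the blue cover at (108,167) and the yellow cover below it. The x grip gives cup x = 0.618, which matches vision. Now I'll squeeze in the other direction to check y.

```bash
python3 -m handwheel '[{"dx":2,"dy":0,"dz":0,"twist":0,"gripper":85},{"dx":2,"dy":0,"dz":0,"twist":0,"gripper":85},{"dx":2,"dy":0,"dz":0,"twist":0,"gripper":85},{"dx":2,"dy":2,"dz":0,"twist":1.571,"gripper":85},{"dx":2,"dy":2,"dz":0,"twist":1.571,"gripper":85},{"dx":2,"dy":2,"dz":0,"twist":1.571,"gripper":85},{"dx":2,"dy":2,"dz":0,"twist":1.571,"gripper":85},{"dx":2,"dy":2,"dz":0,"twist":1.571,"gripper":85},{"dx":2,"dy":2,"dz":0,"twist":1.571,"gripper":85},{"dx":2,"dy":2,"dz":0,"twist":1.571,"gripper":85},{"dx":2,"dy":2,"dz":0,"twist":1.571,"gripper":85},{"dx":2,"dy":2,"dz":0,"twist":1.571,"gripper":85},{"dx":2,"dy":2,"dz":0,"twist":1.571,"gripper":85},{"dx":2,"dy":2,"dz":0,"twist":1.571,"gripper":85},{"dx":2,"dy":2,"dz":0,"twist":1.571,"gripper":85},{"dx":2,"dy":2,"dz":0,"twist":1.571,"gripper":65},{"dx":2,"dy":2,"dz":0,"twist":1.571,"gripper":65},{"dx":2,"dy":2,"dz":0,"twist":1.571,"gripper":65},{"dx":2,"dy":2,"dz":0,"twist":1.571,"gripper":65}]' 20
python3 -m handwheel '[{"dx":0,"dy":0,"dz":0,"twist":0,"gripper":85},{"dx":0,"dy":0,"dz":0,"twist":0,"gripper":85},{"dx":0,"dy":0,"dz":0,"twist":0,"gripper":85},{"dx":-80,"dy":0,"dz":150,"twist":-1.571,"gripper":85},{"dx":-80,"dy":0,"dz":150,"twist":-1.571,"gripper":85},{"dx":-80,"dy":0,"dz":150,"twist":-1.571,"gripper":85},{"dx":-80,"dy":0,"dz":150,"twist":-1.571,"gripper":85},{"dx":-80,"dy":0,"dz":150,"twist":-1.571,"gripper":85},{"dx":-80,"dy":0,"dz":150,"twist":-1.571,"gripper":85},{"dx":-80,"dy":0,"dz":150,"twist":-1.571,"gripper":85},{"dx":-80,"dy":0,"dz":150,"twist":-1.571,"gripper":85},{"dx":-80,"dy":0,"dz":150,"twist":-1.571,"gripper":85},{"dx":-80,"dy":0,"dz":150,"twist":-1.571,"gripper":85},{"dx":-80,"dy":0,"dz":150,"twist":-1.571,"gripper":85},{"dx":-80,"dy":0,"dz":150,"twist":-1.571,"gripper":85},{"dx":-80,"dy":0,"dz":150,"twist":-1.571,"gripper":85}]' 20
python3 -c "
from h import *
im,c=grab('wrist','w4')
for o in scan(im,c): print(*o)
print(telemetry.get_state()['tool_pos'])"
```

```text
time: 5.8
tool_pos: [0.6187, 0.0561, 0.0315]
orientation: [-0.0, 1.0, -0.0, 0.0]
wrist_force: [-0.4, -0.5, 3.6]
opening: 0.0716
grip_force: 23.8
time: 7.4
tool_pos: [0.5386, 0.0561, 0.1813]
orientation: [0.706, 0.708, -0.0, -0.0]
wrist_force: [0.3, -0.1, 0.7]
opening: 0.085
grip_force: 0.0
blue cup [0.6173 0.0572] 35.7 0.55
blue cover [0.6374 0.0402] 42.2 0.55
blue cup [0.469  0.0715] 35.2 1.43
blue cover [0.4509 0.0578] 41.6 0.89
white cup [0.4789 0.1609] 35.3 1.1
white cover [0.463 0.171] 41.8 0.39
[0.5386 0.0561 0.1813]
```

```bash
python3 -m handwheel '[{"dx":-43,"dy":0,"dz":-20,"twist":0,"gripper":85},{"dx":-87,"dy":0.5,"dz":-50,"twist":0,"gripper":85},{"dx":-87,"dy":0.5,"dz":-100,"twist":0,"gripper":85},{"dx":-87,"dy":0.5,"dz":-150,"twist":0,"gripper":85},{"dx":-87,"dy":0.5,"dz":-165,"twist":0,"gripper":85},{"dx":-87,"dy":0.5,"dz":-165,"twist":0,"gripper":85},{"dx":-87,"dy":0.5,"dz":-165,"twist":0,"gripper":20},{"dx":-87,"dy":0.5,"dz":-165,"twist":0,"gripper":20},{"dx":-87,"dy":0.5,"dz":-165,"twist":0,"gripper":20},{"dx":-87,"dy":0.5,"dz":-165,"twist":0,"gripper":20},{"dx":-87,"dy":0.5,"dz":-165,"twist":0,"gripper":20},{"dx":-87,"dy":0.5,"dz":-165,"twist":0,"gripper":20}]' 40
python3 -m handwheel '[{"dx":0,"dy":0,"dz":50,"twist":0,"gripper":20},{"dx":0,"dy":0,"dz":100,"twist":0,"gripper":20},{"dx":0,"dy":0,"dz":140,"twist":0,"gripper":20},{"dx":0,"dy":0,"dz":140,"twist":0,"gripper":20},{"dx":0,"dy":0,"dz":140,"twist":0,"gripper":20}]' 40
python3 -c "
from h import *
im,c=grab('wrist','w5')
print(telemetry.get_state()['tool_pos'])
for b in blobs(mask(im,'blue'),400): print(cv2.minEnclosingCircle(b),cv2.boundingRect(b))"
```

```text
time: 8.65
tool_pos: [0.4527, 0.0567, 0.0177]
orientation: [0.707, 0.708, 0.001, 0.001]
wrist_force: [-2.4, -0.7, 13.9]
opening: 0.0387
grip_force: 38.4
time: 9.15
tool_pos: [0.4524, 0.0567, 0.1575]
orientation: [0.707, 0.708, 0.001, 0.001]
wrist_force: [0.0, 1.2, -1.7]
opening: 0.0383
grip_force: 40.3
[0.4516 0.0566 0.1563]
((253.10305786132812, 232.4198455810547), 72.38838958740234) (181, 165, 145, 86)
((438.8591613769531, 188.591552734375), 50.26940155029297) (389, 149, 101, 87)
((253.5, 278.5), 25.894113540649414) (228, 259, 52, 42)
```

View pics/w5.png

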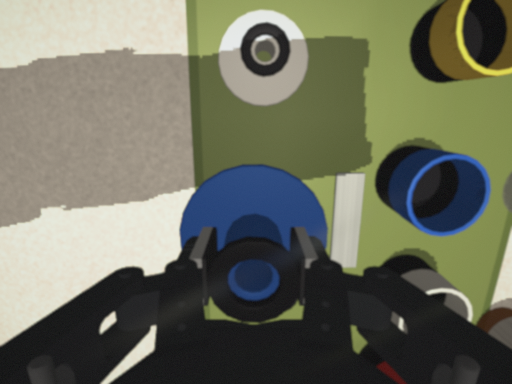

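The w5 picture shows the blue cover held level at (253,235), with the fingers at the black lip. The opening of 38 mm also says it is held on the lip. The pads sit higher than I assumed, so I'll set it down and regrip 7 mm lower.

```bash
python3 -m handwheel '[{"dx":0,"dy":0,"dz":-45,"twist":0,"gripper":20},{"dx":0,"dy":0,"dz":-90,"twist":0,"gripper":20},{"dx":0,"dy":0,"dz":-120,"twist":0,"gripper":20},{"dx":0,"dy":0,"dz":-132,"twist":0,"gripper":20},{"dx":0,"dy":0,"dz":-136,"twist":0,"gripper":20},{"dx":0,"dy":0,"dz":-136,"twist":0,"gripper":85},{"dx":0,"dy":0,"dz":-136,"twist":0,"gripper":85},{"dx":0,"dy":0,"dz":-136,"twist":0,"gripper":85},{"dx":0,"dy":0,"dz":-136,"twist":0,"gripper":85},{"dx":0,"dy":0,"dz":-147,"twist":0,"gripper":85},{"dx":0,"dy":0,"dz":-147,"twist":0,"gripper":20},{"dx":0,"dy":0,"dz":-147,"twist":0,"gripper":20},{"dx":0,"dy":0,"dz":-147,"twist":0,"gripper":20},{"dx":0,"dy":0,"dz":-147,"twist":0,"gripper":20},{"dx":0,"dy":0,"dz":-147,"twist":0,"gripper":20},{"dx":0,"dy":0,"dz":-147,"twist":0,"gripper":20},{"dx":0,"dy":0,"dz":-147,"twist":0,"gripper":20}]' 40
```

```text
time: 10.9
tool_pos: [0.4506, 0.0568, 0.0108]
orientation: [0.707, 0.708, -0.0, -0.001]
wrist_force: [-23.5, 0.2, 50.6]
opening: 0.0356
grip_force: 44.2
```

```bash
python3 -m handwheel '[{"dx":0,"dy":0,"dz":3,"twist":0,"gripper":20},{"dx":0,"dy":0,"dz":3,"twist":0,"gripper":20},{"dx":0,"dy":0,"dz":3,"twist":0,"gripper":20}]' 20
python3 -c "
from h import *
im,c=grab('wrist','w6');im,c=grab('side','s6');cv2.imwrite('pics/s6c.png',cv2.resize(im[170:300,270:400,::-1],None,fx=4,fy=4))"
```

```text
time: 11.2
tool_pos: [0.4518, 0.0566, 0.0123]
orientation: [0.707, 0.707, -0.0, -0.0]
wrist_force: [-1.0, 0.1, -1.8]
opening: 0.0352
grip_force: 16.7
```

View pics/w6.png

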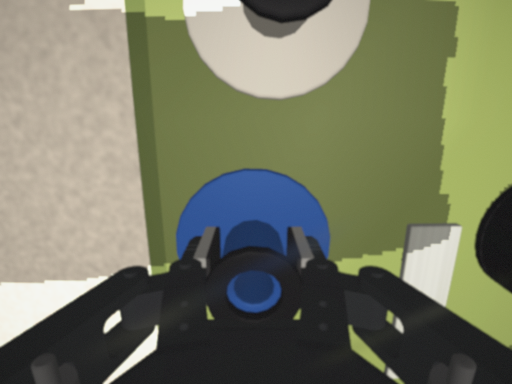

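```bash
python3 - <<'E'
from h import *
c=cams.calibration("wrist");t=telemetry.get_state()["tool_pos"];print(t)
for dz in (0,.0187,.03,.044): print(dz,project(c,[t+[-.0155,0,dz],t+[0,0,dz],t+[.0155,0,dz],t+[.0155,.011,dz]]).round(0).tolist())
im=cv2.imread("pics/w6.png")[:,:,::-1].copy()
b=blobs(mask(im,'blue'),400)
for x in b: print(cv2.boundingRect(x))
e=cv2.convexHull(b[0])
for z in (.008,.012,.016,.02): print(z,circ(c,e,z,.042))
print(project(c,[.4509,.0568,.056]))
E
```

```text
[0.4516 0.0566 0.0121]
0 [[224.0, 242.0], [253.0, 242.0], [281.0, 242.0], [282.0, 223.0]]
0.0187 [[220.0, 259.0], [252.0, 259.0], [285.0, 259.0], [286.0, 238.0]]
0.03 [[217.0, 272.0], [252.0, 272.0], [288.0, 272.0], [289.0, 249.0]]
0.044 [[213.0, 290.0], [252.0, 291.0], [292.0, 291.0], [293.0, 266.0]]
(177, 170, 152, 90)
(226, 270, 56, 43)
0.008 (array([0.4515, 0.0528]), np.float64(0.04203342781373192), np.float64(0.0001360811728971542))
0.012 (array([0.4517, 0.0529]), nan, nan)
0.016 (array([0.4519, 0.0521]), nan, nan)
0.02 (array([0.4511, 0.0709]), np.float64(0.0415431153900296), np.float64(0.0012451961356284356))
[[250.5421 289.9555]]
```

View pics/s6c.png

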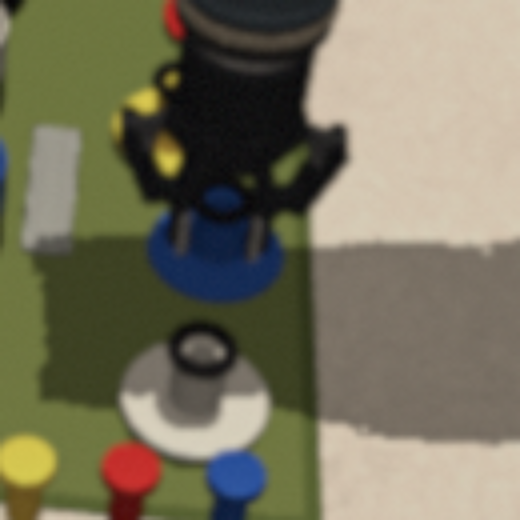

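The side crop shows the fingers straddling the neck without touching it. The pads are about 37 mm long, so they catch on the lip. I'll grip on the lip itself instead, with the pads centred on it (TCP z of about 0.034), which tolerates height error better.

```bash
python3 -m handwheel '[{"dx":0,"dy":0,"dz":0,"twist":0,"gripper":85},{"dx":0,"dy":0,"dz":0,"twist":0,"gripper":85},{"dx":0,"dy":0,"dz":22,"twist":0,"gripper":85},{"dx":0,"dy":0,"dz":22,"twist":0,"gripper":85},{"dx":0,"dy":0,"dz":22,"twist":0,"gripper":30},{"dx":0,"dy":0,"dz":22,"twist":0,"gripper":30},{"dx":0,"dy":0,"dz":22,"twist":0,"gripper":30},{"dx":0,"dy":0,"dz":22,"twist":0,"gripper":30},{"dx":0,"dy":0,"dz":22,"twist":0,"gripper":30},{"dx":0,"dy":0,"dz":22,"twist":0,"gripper":30}]' 40
python3 -m handwheel '[{"dx":0,"dy":0,"dz":40,"twist":0,"gripper":30},{"dx":0,"dy":0,"dz":80,"twist":0,"gripper":30},{"dx":0,"dy":0,"dz":110,"twist":0,"gripper":30},{"dx":0,"dy":0,"dz":110,"twist":0,"gripper":30},{"dx":0,"dy":0,"dz":110,"twist":0,"gripper":30}]' 40
cat >> h.py <<'E'
def hole(im,c,col,zrel=.022):
    t=telemetry.get_state()["tool_pos"]; out=[]
    for b in blobs(mask(im,col),150):
        x,y,w,h=cv2.boundingRect(b); 
        if 200<x+w/2<310 and y>240: out.append(((x+w/2,y+h/2,w,h),(plane(c,[(x+w/2,y+h/2)],t[2]+zrel)[0]-t)[:2]*1e3))
    return out
E
python3 -c "
from h import *
im,c=grab('wrist','w7');print(hole(im,c,'blue'),telemetry.get_state()['tool_pos'])"
```

```text
time: 12.3
tool_pos: [0.4514, 0.0566, 0.0341]
orientation: [0.707, 0.707, -0.0, -0.0]
wrist_force: [-0.4, 0.5, 0.7]
opening: 0.0367
grip_force: 39.7
time: 12.8
tool_pos: [0.4517, 0.0566, 0.1441]
orientation: [0.707, 0.707, -0.0, -0.0]
wrist_force: [0.3, -0.8, -1.8]
opening: 0.0366
grip_force: 40.7
[((253.0, 267.0, 46, 38), array([ 0.8584, -2.7405]))] [0.4512 0.0566 0.1434]
```

View pics/w7.png

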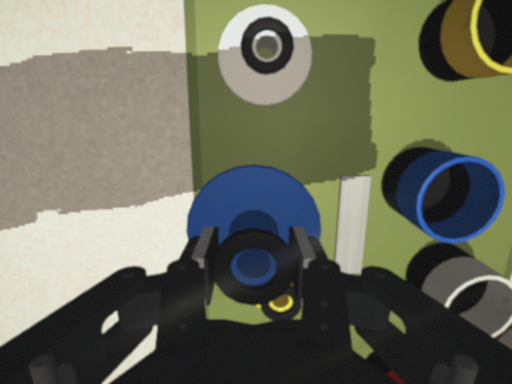

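w7 shows the blue cover held by its lip, with the hole at (253,267) and the flange's far edge at (253,165). I'm checking whether it hangs level and centred.

```bash
python3 - <<'E'
from h import *
c=cams.calibration("wrist");t=telemetry.get_state()["tool_pos"]
im=cv2.imread("pics/w7.png")[:,:,::-1].copy();b=blobs(mask(im,'blue'),400)
print([cv2.boundingRect(x) for x in b])
for oy in (0,-.0027):
  for dz in (-.022,-.025): 
    a=np.linspace(0,2*np.pi,73);P=np.c_[.042*np.cos(a),oy+.042*np.sin(a),0*a+dz]+t
    p=project(c,P);print("flange",oy,dz,p[:,1].min().round(1),p[:,0].min().round(1),p[:,0].max().round(1))
  a=np.linspace(0,2*np.pi,73);p=project(c,np.c_[.011*np.cos(a),oy+.011*np.sin(a),0*a+.022]+t)
  print("hole",oy,p.min(0).round(1),p.max(0).round(1))
im6=cv2.imread("pics/w6.png")[:,:,::-1].copy()
# same for w6 pose: tcp z .0121
d=t-np.array([.4516,.0566,.0121]);c6=dict(c);E=c["extrinsics"].copy();E[:3,3]-=d;c6["extrinsics"]=E;t6=t-d
p=project(c6,np.c_[.011*np.cos(a),.011*np.sin(a),0*a+.0439]+t6);print("hole6",p.min(0),p.max(0))
p=project(c6,np.c_[.042*np.cos(a),.042*np.sin(a),0*a-.0001]+t6);print("fl6",p.min(0),p.max(0))
E
```

```text
[(396, 151, 108, 93), (188, 166, 132, 79), (230, 248, 46, 38)]
flange 0 -0.022 157.6 183.7 321.6
flange 0 -0.025 156.8 184.9 320.5
hole 0 [228.6 240.7] [276.1 283.2]
flange -0.0027 -0.022 162.3 184.0 321.3
flange -0.0027 -0.025 161.4 185.1 320.2
hole -0.0027 [228.8 246.1] [276.  288.1]
hole6 [224.0634 265.4201] [280.2585 314.0602]
fl6 [174.2806 164.3846] [330.8426 308.2108]
```

```bash
python3 -m handwheel '[{"dx":0,"dy":0,"dz":-50,"twist":0,"gripper":30},{"dx":0,"dy":0,"dz":-90,"twist":0,"gripper":30},{"dx":0,"dy":0,"dz":-105,"twist":0,"gripper":30},{"dx":0,"dy":0,"dz":-110,"twist":0,"gripper":30},{"dx":0,"dy":0,"dz":-110,"twist":0,"gripper":85},{"dx":0,"dy":0,"dz":-110,"twist":0,"gripper":85},{"dx":0,"dy":-3,"dz":-110,"twist":1.571,"gripper":85},{"dx":0,"dy":-3,"dz":-110,"twist":1.571,"gripper":85},{"dx":0,"dy":-3,"dz":-110,"twist":1.571,"gripper":85},{"dx":0,"dy":-3,"dz":-110,"twist":1.571,"gripper":85},{"dx":0,"dy":-3,"dz":-110,"twist":1.571,"gripper":85},{"dx":0,"dy":-3,"dz":-110,"twist":1.571,"gripper":85},{"dx":0,"dy":-3,"dz":-110,"twist":1.571,"gripper":85},{"dx":0,"dy":-3,"dz":-110,"twist":1.571,"gripper":85},{"dx":0,"dy":-3,"dz":-110,"twist":1.571,"gripper":85},{"dx":0,"dy":-3,"dz":-110,"twist":1.571,"gripper":85},{"dx":0,"dy":-3,"dz":-110,"twist":1.571,"gripper":85},{"dx":0,"dy":-3,"dz":-110,"twist":1.571,"gripper":85}]' 40
python3 -m handwheel '[{"dx":0,"dy":0,"dz":0,"twist":0,"gripper":30},{"dx":0,"dy":0,"dz":0,"twist":0,"gripper":30},{"dx":0,"dy":0,"dz":0,"twist":0,"gripper":30},{"dx":0,"dy":0,"dz":0,"twist":0,"gripper":30},{"dx":0,"dy":0,"dz":0,"twist":0,"gripper":30},{"dx":0,"dy":0,"dz":0,"twist":0,"gripper":30}]' 40
```

```text
time: 14.65
tool_pos: [0.4512, 0.0536, 0.0338]
orientation: [-0.001, 1.0, -0.0, -0.0]
wrist_force: [1.3, -0.4, 0.8]
opening: 0.0852
grip_force: 0.0
time: 15.25
tool_pos: [0.4517, 0.0536, 0.0346]
orientation: [-0.0, 1.0, -0.0, 0.0]
wrist_force: [-3.1, 0.3, 8.1]
opening: 0.0403
grip_force: 39.2
```

```bash
python3 -m handwheel '[{"dx":0,"dy":0,"dz":50,"twist":0,"gripper":30},{"dx":0,"dy":0,"dz":100,"twist":0,"gripper":30},{"dx":40,"dy":2.5,"dz":105,"twist":0,"gripper":30},{"dx":80,"dy":2.5,"dz":105,"twist":0,"gripper":30},{"dx":120,"dy":2.5,"dz":105,"twist":0,"gripper":30},{"dx":155,"dy":2.5,"dz":105,"twist":0,"gripper":30},{"dx":166.5,"dy":2.5,"dz":105,"twist":0,"gripper":30},{"dx":166.5,"dy":2.5,"dz":90,"twist":0,"gripper":30},{"dx":166.5,"dy":2.5,"dz":76,"twist":0,"gripper":30},{"dx":166.5,"dy":2.5,"dz":76,"twist":0,"gripper":30},{"dx":166.5,"dy":2.5,"dz":76,"twist":0,"gripper":30}]' 40
python3 -m handwheel '[{"dx":0,"dy":0,"dz":-3,"twist":0,"gripper":30},{"dx":0,"dy":0,"dz":-6,"twist":0,"gripper":30},{"dx":0,"dy":0,"dz":-6,"twist":0,"gripper":30},{"dx":0,"dy":0,"dz":-6,"twist":0,"gripper":30}]' 40
python3 -m handwheel '[{"dx":0,"dy":0,"dz":-3,"twist":0,"gripper":30},{"dx":0,"dy":0,"dz":-6,"twist":0,"gripper":30},{"dx":0,"dy":0,"dz":-6,"twist":0,"gripper":30},{"dx":0,"dy":0,"dz":-6,"twist":0,"gripper":30}]' 40
```

```text
time: 16.35
tool_pos: [0.6179, 0.0561, 0.1104]
orientation: [-0.0, 1.0, -0.0, -0.0]
wrist_force: [-0.0, 0.5, -1.4]
opening: 0.0405
grip_force: 40.6
time: 16.75
tool_pos: [0.6184, 0.0561, 0.1047]
orientation: [-0.001, 1.0, -0.0, 0.0]
wrist_force: [0.3, 0.1, 1.0]
opening: 0.0405
grip_force: 40.7
time: 17.15
tool_pos: [0.6212, 0.0562, 0.1013]
orientation: [-0.001, 1.0, -0.0, 0.004]
wrist_force: [7.1, -0.8, 24.2]
opening: 0.0406
grip_force: 41.7
```

```bash
python3 -c "
from h import *
im,c=grab('wrist','w8');im2,c2=grab('side','s8')
p=project(c2,[.618,.056,.08])[0].astype(int);print(p)
a=cv2.resize(im2[p[1]-50:p[1]+45,p[0]-50:p[0]+50,::-1],(400,380),interpolation=cv2.INTER_CUBIC)
b=im[100:384,56:456,::-1]
cv2.imwrite('pics/v8.png',np.hstack([a,cv2.resize(b,(400,380))]))"
```

```text
[256 205]
```

View pics/v8.png

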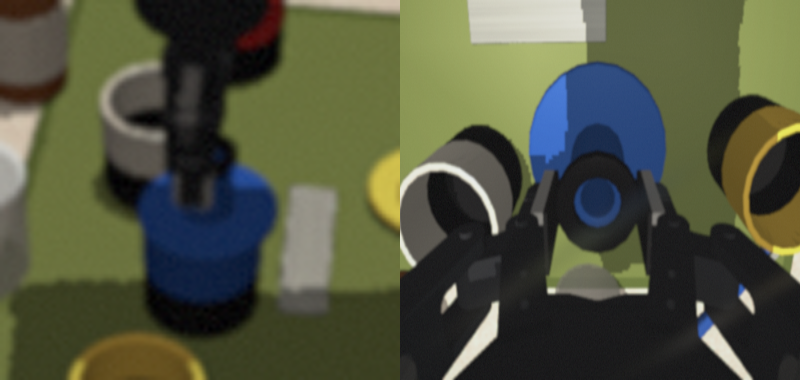

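The v8 crop shows the blue cover on the cup rim, slightly tilted and not yet down. The push of +7 N in x says the cover sits too far to -x. I'll lift it clear and measure the offset in the hand.

```bash
python3 -m handwheel '[{"dx":0,"dy":0,"dz":10,"twist":0,"gripper":30},{"dx":0,"dy":0,"dz":10,"twist":0,"gripper":30},{"dx":0,"dy":0,"dz":10,"twist":0,"gripper":30}]' 40
cat >> h.py <<'E'
def held(im,c,col,zrel,t):
    "offset (mm, world) of held cover from TCP by hole (22 mm) and by flange far edge, camera along tool +x"
    R=c["extrinsics"][:2,1]; u=R/np.linalg.norm(R)
    for b in blobs(mask(im,col),150):
        x,y,w,h=cv2.boundingRect(b); cx,cy=x+w/2,y+h/2
        if 215<cx<295 and w<75 and y>225:
            print("hole",(x,y,w,h),((plane(c,[(cx-.5,cy-.5)],t[2]+zrel)[0]-t)[:2]*1e3).round(1))
        elif w>90 and 215<cx<295:
            for m in (0,2):
                p=plane(c,[(cx-.5,y-m)],t[2]+zrel-.044)[0]-t
                print("flange",(x,y,w,h),((p[:2]-u*.042)*1e3).round(1))
E
python3 -c "
from h import *
t=telemetry.get_state()['tool_pos'];im,c=grab('wrist','w9');print(t)
held(im,c,'blue',.0215,t)
for o in scan(im,c): print(*o)"
```

```text
time: 17.55
tool_pos: [0.6179, 0.0561, 0.108]
orientation: [-0.001, 1.0, -0.0, -0.0]
wrist_force: [-0.6, -0.1, -1.3]
opening: 0.0408
grip_force: 40.8
[0.6179 0.0561 0.108 ]
flange (186, 151, 135, 86) [-3.4 -0. ]
flange (186, 151, 135, 86) [-4.5 -0. ]
hole (230, 231, 47, 39) [-5.7  0. ]
white cup [0.5546 0.0162] 35.7 1.18
white cover [ 0.5555 -0.0025] 41.8 1.14
white seated [0.5545 0.0248] 41.7 1.21
```

```bash
python3 -m handwheel '[{"dx":4.5,"dy":0,"dz":0,"twist":0,"gripper":30},{"dx":4.5,"dy":0,"dz":0,"twist":0,"gripper":30},{"dx":4.5,"dy":0,"dz":-4,"twist":0,"gripper":30},{"dx":4.5,"dy":0,"dz":-6,"twist":0,"gripper":30},{"dx":4.5,"dy":0,"dz":-6,"twist":0,"gripper":30}]' 40
python3 -m handwheel '[{"dx":0,"dy":0,"dz":-2,"twist":0,"gripper":30},{"dx":0,"dy":0,"dz":-3,"twist":0,"gripper":30},{"dx":0,"dy":0,"dz":-3,"twist":0,"gripper":30}]' 40
```

```text
time: 18.1
tool_pos: [0.6223, 0.0561, 0.1017]
orientation: [-0.001, 1.0, -0.0, -0.0]
wrist_force: [0.2, -0.3, -1.3]
opening: 0.0403
grip_force: 40.8
time: 18.4
tool_pos: [0.6225, 0.0561, 0.0992]
orientation: [-0.001, 1.0, -0.0, -0.0]
wrist_force: [0.0, 0.4, -0.5]
opening: 0.0406
grip_force: 40.8
```

The ring has entered with no force. I'll seat it, release, raise and look.

```bash
python3 -m handwheel '[{"dx":0,"dy":0,"dz":-2,"twist":0,"gripper":30},{"dx":0,"dy":0,"dz":-2,"twist":0,"gripper":30},{"dx":0,"dy":0,"dz":-2,"twist":0,"gripper":30}]' 40
python3 -m handwheel '[{"dx":0,"dy":0,"dz":0,"twist":0,"gripper":85},{"dx":0,"dy":0,"dz":0,"twist":0,"gripper":85},{"dx":0,"dy":0,"dz":0,"twist":0,"gripper":85},{"dx":0,"dy":0,"dz":50,"twist":0,"gripper":85},{"dx":0,"dy":0,"dz":100,"twist":-0.15,"gripper":85},{"dx":-40,"dy":-20,"dz":140,"twist":-0.3,"gripper":85},{"dx":-85,"dy":-55,"dz":140,"twist":-0.45,"gripper":85},{"dx":-85,"dy":-55,"dz":140,"twist":-1.571,"gripper":85},{"dx":-85,"dy":-55,"dz":140,"twist":-1.571,"gripper":85},{"dx":-85,"dy":-55,"dz":140,"twist":-1.571,"gripper":85},{"dx":-85,"dy":-55,"dz":140,"twist":-1.571,"gripper":85},{"dx":-85,"dy":-55,"dz":140,"twist":-1.571,"gripper":85},{"dx":-85,"dy":-55,"dz":140,"twist":-1.571,"gripper":85},{"dx":-85,"dy":-55,"dz":140,"twist":-1.571,"gripper":85},{"dx":-85,"dy":-55,"dz":140,"twist":-1.571,"gripper":85},{"dx":-85,"dy":-55,"dz":140,"twist":-1.571,"gripper":85}]' 40
python3 -c "
from h import *
im,c=grab('wrist','w10')
for o in scan(im,c): print(*o)
print(telemetry.get_state()['tool_pos'])
im2,c2=grab('side','s10')
p=project(c2,[.618,.056,.08])[0].astype(int);print(p)
a=cv2.resize(im2[p[1]-50:p[1]+45,p[0]-50:p[0]+50,::-1],(400,380),interpolation=cv2.INTER_CUBIC)
cv2.imwrite('pics/v10.png',np.hstack([a,cv2.resize(im[...,::-1],(400,300))[:,:].copy() if 0 else cv2.resize(im[...,::-1],(400,380))]))"
```

```text
time: 18.7
tool_pos: [0.6232, 0.0561, 0.0986]
orientation: [-0.001, 1.0, -0.0, 0.001]
wrist_force: [-4.1, -0.5, 13.0]
opening: 0.0405
grip_force: 41.5
time: 20.3
tool_pos: [0.5376, 0.0011, 0.2372]
orientation: [0.707, 0.707, -0.0, -0.0]
wrist_force: [-0.1, -0.5, 0.5]
opening: 0.085
grip_force: 0.0
blue cup [0.6262 0.0542] 36.8 1.44
blue seated [0.6169 0.0569] 41.3 1.01
yellow cup [ 0.4898 -0.0263] 35.8 1.3
yellow cover [ 0.4806 -0.045 ] 41.8 1.36
white cup [0.5509 0.0089] 35.7 1.29
white seated [0.5507 0.0169] 41.7 1.14
[0.5376 0.0011 0.2372]
[256 205]
```

View pics/v10.png

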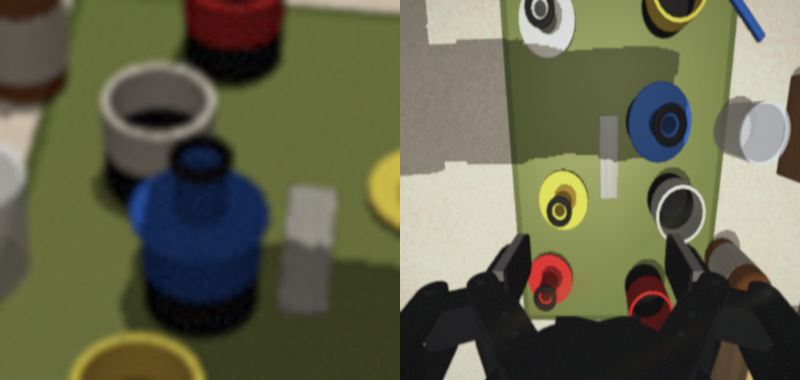

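The blue cover is seated level, measured at (0.617,0.057), which matches the cup. The yellow cover is next, and I'll measure from directly above.

```bash
cat >> h.py <<'E'
def tablehole(im,c,col,z=.056):
    for b in blobs(mask(im,col),40):
        x,y,w,h=cv2.boundingRect(b)
        if w<90 and h<80: print("small",(x,y,w,h),plane(c,[(x+w/2-.5,y+h/2-.5)],z)[0][:2].round(4))
        else: print("big",(x,y,w,h),plane(c,[(x+w/2-.5,y+h/2-.5)],.012)[0][:2].round(4))
E
python3 -m handwheel '[{"dx":-59,"dy":-50,"dz":-87,"twist":0,"gripper":85},{"dx":-59,"dy":-50,"dz":-87,"twist":0,"gripper":85},{"dx":-59,"dy":-50,"dz":-87,"twist":0,"gripper":85},{"dx":-59,"dy":-50,"dz":-87,"twist":0,"gripper":85},{"dx":-59,"dy":-50,"dz":-87,"twist":0,"gripper":85},{"dx":-59,"dy":-50,"dz":-87,"twist":0,"gripper":85}]' 40
python3 -c "
from h import *
t=telemetry.get_state()['tool_pos'];im,c=grab('wrist','w11');print(t)
tablehole(im,c,'yellow')"
```

```text
time: 21.0
tool_pos: [0.48, -0.0486, 0.1514]
orientation: [0.706, 0.708, 0.0, 0.001]
wrist_force: [0.3, -0.6, -0.1]
opening: 0.085
grip_force: 0.0
[ 0.48   -0.0486  0.1514]
small (212, 140, 81, 56) [ 0.4795 -0.0262]
small (238, 181, 26, 21) [ 0.4783 -0.0465]
small (221, 194, 68, 26) [ 0.4818 -0.0604]
```

View pics/w11.png

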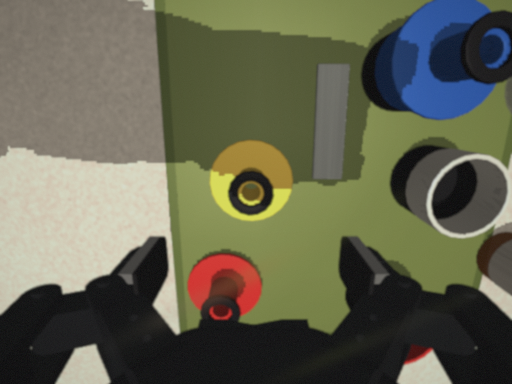

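In w11 the yellow lip hole is at (250,191), which puts it at (0.478,-0.0465). I'll grip, lift, and move to view the yellow cup.

```bash
python3 -m handwheel '[{"dx":0,"dy":2.5,"dz":-50,"twist":0,"gripper":85},{"dx":0,"dy":2.5,"dz":-100,"twist":0,"gripper":85},{"dx":0,"dy":2.5,"dz":-116,"twist":0,"gripper":85},{"dx":0,"dy":2.5,"dz":-116,"twist":0,"gripper":85},{"dx":0,"dy":2.5,"dz":-116,"twist":0,"gripper":30},{"dx":0,"dy":2.5,"dz":-116,"twist":0,"gripper":30},{"dx":0,"dy":2.5,"dz":-116,"twist":0,"gripper":30},{"dx":0,"dy":2.5,"dz":-116,"twist":0,"gripper":30},{"dx":0,"dy":2.5,"dz":-116,"twist":0,"gripper":30},{"dx":0,"dy":2.5,"dz":-116,"twist":0,"gripper":30}]' 40
python3 -m handwheel '[{"dx":0,"dy":0,"dz":50,"twist":0,"gripper":30},{"dx":0,"dy":0,"dz":100,"twist":0,"gripper":30},{"dx":0,"dy":0,"dz":136,"twist":0,"gripper":30},{"dx":30,"dy":25,"dz":136,"twist":0,"gripper":30},{"dx":60,"dy":55,"dz":136,"twist":0,"gripper":30},{"dx":90,"dy":85,"dz":136,"twist":0,"gripper":30},{"dx":120,"dy":112,"dz":136,"twist":0,"gripper":30},{"dx":145,"dy":132,"dz":136,"twist":0,"gripper":30},{"dx":159,"dy":142,"dz":136,"twist":0,"gripper":30},{"dx":159,"dy":142,"dz":136,"twist":0,"gripper":30},{"dx":159,"dy":142,"dz":136,"twist":0,"gripper":30},{"dx":159,"dy":142,"dz":136,"twist":0,"gripper":30}]' 40
python3 -c "
from h import *
t=telemetry.get_state()['tool_pos'];im,c=grab('wrist','w12');print(t)
held(im,c,'yellow',.0215,t)
for o in scan(im,c): print(*o)"
```

```text
time: 22.05
tool_pos: [0.48, -0.0464, 0.036]
orientation: [0.707, 0.707, 0.001, 0.001]
wrist_force: [-2.0, 0.1, 14.5]
opening: 0.0405
grip_force: 38.3
time: 23.25
tool_pos: [0.6372, 0.0951, 0.1708]
orientation: [0.707, 0.707, -0.0, -0.0]
wrist_force: [-0.8, -0.1, -1.3]
opening: 0.0404
grip_force: 40.5
[0.6372 0.0951 0.1708]
flange (188, 162, 132, 84) [ 0.5 -2.6]
flange (188, 162, 132, 84) [ 0.5 -1.5]
flange (209, 32, 91, 92) [ 0.7 65.4]
flange (209, 32, 91, 92) [ 0.7 66.4]
hole (231, 243, 46, 38) [0.5 0.2]
yellow cup [0.6385 0.1868] 36.0 0.88
yellow seated [0.6401 0.1781] 41.5 1.34
white cover [0.4655 0.1712] 41.6 1.47
```

```bash
python3 -m handwheel '[{"dx":1,"dy":40,"dz":0,"twist":0,"gripper":30},{"dx":1,"dy":80,"dz":-20,"twist":0,"gripper":30},{"dx":1,"dy":91.5,"dz":-40,"twist":0,"gripper":30},{"dx":1,"dy":91.5,"dz":-60,"twist":0,"gripper":30},{"dx":1,"dy":91.5,"dz":-62,"twist":0,"gripper":30},{"dx":1,"dy":91.5,"dz":-62,"twist":0,"gripper":30}]' 40
python3 -m handwheel '[{"dx":0,"dy":0,"dz":-3,"twist":0,"gripper":30},{"dx":0,"dy":0,"dz":-5,"twist":0,"gripper":30},{"dx":0,"dy":0,"dz":-5,"twist":0,"gripper":30}]' 40
```

```text
time: 23.9
tool_pos: [0.6383, 0.1864, 0.1088]
orientation: [0.707, 0.707, -0.0, -0.0]
wrist_force: [1.0, -0.0, 0.0]
opening: 0.0402
grip_force: 40.6
time: 24.2
tool_pos: [0.6395, 0.1873, 0.1047]
orientation: [0.707, 0.707, 0.001, 0.0]
wrist_force: [-0.0, 1.8, 5.2]
opening: 0.0407
grip_force: 40.8
```

```bash
python3 -m handwheel '[{"dx":0,"dy":1.5,"dz":2,"twist":0,"gripper":30},{"dx":0,"dy":1.5,"dz":2,"twist":0,"gripper":30},{"dx":0,"dy":1.5,"dz":0,"twist":0,"gripper":30},{"dx":0,"dy":1.5,"dz":-1,"twist":0,"gripper":30},{"dx":0,"dy":1.5,"dz":-1,"twist":0,"gripper":30}]' 40
```

```text
time: 24.7
tool_pos: [0.6395, 0.1895, 0.1039]
orientation: [0.707, 0.708, 0.001, 0.0]
wrist_force: [-1.9, 3.8, 16.5]
opening: 0.0404
grip_force: 41.4
```

```bash
python3 -m handwheel '[{"dx":0,"dy":2,"dz":5,"twist":0,"gripper":30},{"dx":0,"dy":2,"dz":5,"twist":0,"gripper":30},{"dx":0,"dy":2,"dz":5,"twist":0,"gripper":30}]' 40
python3 -c "
from h import *
t=telemetry.get_state()['tool_pos'];im,c=grab('wrist','w13');print(t)
held(im,c,'yellow',.020,t)
im2,c2=grab('side','s13')
p=project(c2,[.638,.187,.08])[0].astype(int)
a=cv2.resize(im2[p[1]-50:p[1]+45,p[0]-50:p[0]+50,::-1],(400,380),interpolation=cv2.INTER_CUBIC)
cv2.imwrite('pics/v13.png',np.hstack([a,cv2.resize(im[100:384,56:456,::-1],(400,380))]))"
python3 -m handwheel '[{"dx":0,"dy":0,"dz":-3,"twist":0,"gripper":30},{"dx":0,"dy":0,"dz":-6,"twist":0,"gripper":30},{"dx":0,"dy":0,"dz":-6,"twist":0,"gripper":30}]' 40
```

```text
time: 25.0
tool_pos: [0.6385, 0.1905, 0.107]
orientation: [0.707, 0.707, -0.0, -0.0]
wrist_force: [1.1, -0.0, -0.9]
opening: 0.0403
grip_force: 40.6
[0.6385 0.1905 0.107 ]
flange (187, 157, 133, 89) [0.2 0. ]
flange (187, 157, 133, 89) [0.2 1.2]
hole (231, 243, 46, 38) [ 0.5 -0.6]
time: 25.4
tool_pos: [0.6383, 0.1905, 0.1006]
orientation: [0.707, 0.707, -0.001, -0.0]
wrist_force: [0.2, -0.8, -0.4]
opening: 0.0408
grip_force: 40.6
```

```bash
python3 -m handwheel '[{"dx":0,"dy":0,"dz":-2,"twist":0,"gripper":30},{"dx":0,"dy":0,"dz":-3,"twist":0,"gripper":30},{"dx":0,"dy":0,"dz":-3,"twist":0,"gripper":30}]' 40
python3 -m handwheel '[{"dx":0,"dy":0,"dz":0,"twist":0,"gripper":85},{"dx":0,"dy":0,"dz":0,"twist":0,"gripper":85},{"dx":0,"dy":0,"dz":0,"twist":0,"gripper":85},{"dx":0,"dy":0,"dz":50,"twist":0,"gripper":85},{"dx":0,"dy":-40,"dz":70,"twist":0,"gripper":85},{"dx":-30,"dy":-80,"dz":70,"twist":0,"gripper":85},{"dx":-60,"dy":-80,"dz":70,"twist":0,"gripper":85},{"dx":-60,"dy":-80,"dz":70,"twist":0,"gripper":85},{"dx":-60,"dy":-80,"dz":70,"twist":0,"gripper":85}]' 40
python3 -c "
from h import *
t=telemetry.get_state()['tool_pos'];im,c=grab('wrist','w14');print(t)
for o in scan(im,c): print(*o)
for k in ('yellow','white'): print(k);tablehole(im,c,k)
im2,c2=grab('side','s14')
p=project(c2,[.638,.187,.08])[0].astype(int)
a=cv2.resize(im2[p[1]-50:p[1]+45,p[0]-50:p[0]+50,::-1],(400,380),interpolation=cv2.INTER_CUBIC)
cv2.imwrite('pics/v14.png',np.hstack([a,cv2.resize(im[...,::-1],(400,380))]))"
```

```text
time: 25.7
tool_pos: [0.639, 0.1907, 0.1001]
orientation: [0.707, 0.707, 0.001, 0.0]
wrist_force: [-7.4, -1.6, 19.2]
opening: 0.0407
grip_force: 41.6
time: 26.6
tool_pos: [0.5785, 0.1105, 0.1686]
orientation: [0.707, 0.707, -0.0, -0.0]
wrist_force: [0.6, -0.3, 0.5]
opening: 0.085
grip_force: 0.0
[0.5785 0.1105 0.1686]
yellow cup [0.647  0.1899] 36.7 1.5
yellow cover [0.6662 0.1924] 42.5 1.38
yellow seated [0.6376 0.188 ] 41.7 0.45
white cup [0.4896 0.1731] 35.2 1.4
white cover [0.4646 0.1717] 41.8 0.96
white seated [0.4994 0.1745] 41.6 1.47
yellow
big (278, 41, 106, 111) [0.6551 0.1932]
white
big (0, 0, 512, 320) [0.5813 0.1297]
big (99, 75, 81, 85) [0.4638 0.1729]
big (219, 217, 28, 85) [0.5553 0.0149]
small (55, 344, 56, 40) [ 0.3865 -0.0943]
small (413, 345, 39, 39) [ 0.7816 -0.0949]
small (374, 42, 44, 44) [0.6963 0.2173]
small (307, 310, 40, 15) [ 0.656 -0.029]
small (109, 107, 22, 26) [0.4634 0.1717]
```

View pics/v14.png

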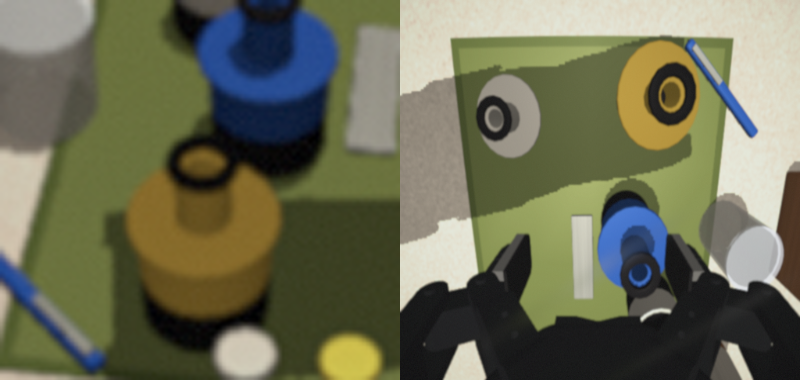

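The yellow cover is seated level, with the fitted radius 41.7 mm at the seated height. The white cover is next: grip at (0.464,0.172), then view the white cup.

```bash
python3 -m handwheel '[{"dx":-40,"dy":20,"dz":0,"twist":0,"gripper":85},{"dx":-80,"dy":40,"dz":0,"twist":0,"gripper":85},{"dx":-114.5,"dy":61.5,"dz":-20,"twist":0,"gripper":85},{"dx":-114.5,"dy":61.5,"dz":-65,"twist":0,"gripper":85},{"dx":-114.5,"dy":61.5,"dz":-110,"twist":0,"gripper":85},{"dx":-114.5,"dy":61.5,"dz":-134,"twist":0,"gripper":85},{"dx":-114.5,"dy":61.5,"dz":-134,"twist":0,"gripper":85},{"dx":-114.5,"dy":61.5,"dz":-134,"twist":0,"gripper":85},{"dx":-114.5,"dy":61.5,"dz":-134,"twist":0,"gripper":30},{"dx":-114.5,"dy":61.5,"dz":-134,"twist":0,"gripper":30},{"dx":-114.5,"dy":61.5,"dz":-134,"twist":0,"gripper":30},{"dx":-114.5,"dy":61.5,"dz":-134,"twist":0,"gripper":30},{"dx":-114.5,"dy":61.5,"dz":-134,"twist":0,"gripper":30},{"dx":-114.5,"dy":61.5,"dz":-134,"twist":0,"gripper":30}]' 40
python3 -m handwheel '[{"dx":0,"dy":0,"dz":50,"twist":0,"gripper":30},{"dx":0,"dy":0,"dz":100,"twist":0,"gripper":30},{"dx":0,"dy":0,"dz":140,"twist":0,"gripper":30},{"dx":0,"dy":-45,"dz":140,"twist":0,"gripper":30},{"dx":20,"dy":-90,"dz":140,"twist":0,"gripper":30},{"dx":40,"dy":-135,"dz":140,"twist":0,"gripper":30},{"dx":60,"dy":-180,"dz":140,"twist":0,"gripper":30},{"dx":90,"dy":-220,"dz":140,"twist":0,"gripper":30},{"dx":120,"dy":-260,"dz":140,"twist":0,"gripper":30},{"dx":140,"dy":-300,"dz":140,"twist":0,"gripper":30},{"dx":158,"dy":-325,"dz":140,"twist":0,"gripper":30},{"dx":165,"dy":-334,"dz":140,"twist":0,"gripper":30},{"dx":165,"dy":-334,"dz":140,"twist":0,"gripper":30},{"dx":165,"dy":-334,"dz":140,"twist":0,"gripper":30},{"dx":165,"dy":-334,"dz":140,"twist":0,"gripper":30}]' 40
python3 -c "
from h import *
t=telemetry.get_state()['tool_pos'];im,c=grab('wrist','w15');print(t)
held(im,c,'white',.0215,t)
for o in scan(im,c): print(*o)"
```

```text
time: 28.1
tool_pos: [0.4649, 0.1724, 0.0356]
orientation: [0.707, 0.707, 0.001, 0.0]
wrist_force: [-1.6, -1.1, 13.1]
opening: 0.0397
grip_force: 38.5
time: 29.6
tool_pos: [0.6288, -0.1611, 0.1747]
orientation: [0.706, 0.708, -0.0, -0.0]
wrist_force: [-0.0, -0.6, -0.8]
opening: 0.0398
grip_force: 40.6
[ 0.6288 -0.1611  0.1747]
flange (246, 1, 92, 100) [19.6 80.1]
flange (246, 1, 92, 100) [19.5 81. ]
flange (187, 158, 134, 82) [ 0.5 -0.3]
flange (187, 158, 134, 82) [0.5 0.8]
flange (208, 272, 97, 53) [  2.3 -73.8]
flange (208, 272, 97, 53) [  2.3 -72.3]
hole (231, 241, 45, 36) [0.2 1.7]
red cover [ 0.4522 -0.1694] 41.5 1.48
```

The white cup now appears about 2 cm away, so it has been knocked. I'll re-view it.

```bash
python3 -m handwheel '[{"dx":18,"dy":12,"dz":0,"twist":0,"gripper":30},{"dx":18,"dy":12,"dz":0,"twist":0,"gripper":30},{"dx":18,"dy":12,"dz":0,"twist":0,"gripper":30},{"dx":18,"dy":12,"dz":0,"twist":0,"gripper":30}]' 40
python3 -c "
from h import *
t=telemetry.get_state()['tool_pos'];im,c=grab('wrist','w16');print(t)
held(im,c,'white',.020,t)
for o in scan(im,c): print(*o)
im,c=grab('top','t16')
for k in ('blue','red','yellow'):print(k,[cv2.minEnclosingCircle(b)[0] for b in blobs(mask(im,k),30)])"
```

```text
time: 30.05
tool_pos: [0.6467, -0.1498, 0.1745]
orientation: [0.707, 0.708, -0.0, -0.0]
wrist_force: [-0.4, -1.0, -0.9]
opening: 0.0398
grip_force: 40.7
[ 0.6467 -0.1498  0.1745]
flange (223, 18, 92, 97) [ 8.1 72.5]
flange (223, 18, 92, 97) [ 8.1 73.5]
flange (187, 159, 134, 81) [ 0.5 -1.1]
flange (187, 159, 134, 81) [0.5 0.1]
flange (203, 272, 102, 53) [  0.7 -74.7]
flange (203, 272, 102, 53) [  0.7 -73.2]
hole (231, 241, 45, 36) [0.3 1. ]
red cover [ 0.4522 -0.1696] 41.5 1.48
white cup [ 0.659  -0.0481] 36.1 0.27
white cover [ 0.663  -0.0374] 42.9 1.27
white seated [ 0.6562 -0.0567] 41.5 1.48
blue [(244.8783721923828, 188.5180206298828), (129.38888549804688, 238.5), (207.7413787841797, 149.2586212158203)]
red [(130.40740966796875, 221.48147583007812)]
yellow [(201.37930297851562, 181.46551513671875), (129.6666717529297, 204.0), (312.1216125488281, 133.17567443847656)]
```

```bash
python3 -m handwheel '[{"dx":12,"dy":40,"dz":0,"twist":0,"gripper":30},{"dx":12,"dy":80,"dz":-20,"twist":0,"gripper":30},{"dx":12,"dy":101,"dz":-40,"twist":0,"gripper":30},{"dx":12,"dy":101,"dz":-60,"twist":0,"gripper":30},{"dx":12,"dy":101,"dz":-66,"twist":0,"gripper":30},{"dx":12,"dy":101,"dz":-66,"twist":0,"gripper":30}]' 40
python3 -m handwheel '[{"dx":0,"dy":0,"dz":-3,"twist":0,"gripper":30},{"dx":0,"dy":0,"dz":-5,"twist":0,"gripper":30},{"dx":0,"dy":0,"dz":-5,"twist":0,"gripper":30}]' 40
```

```text
time: 30.75
tool_pos: [0.6585, -0.0493, 0.1079]
orientation: [0.707, 0.707, -0.001, -0.001]
wrist_force: [0.1, -0.4, -1.2]
opening: 0.0398
grip_force: 40.7
time: 31.05
tool_pos: [0.6596, -0.0492, 0.104]
orientation: [0.707, 0.707, 0.0, 0.0]
wrist_force: [0.9, 1.3, 1.0]
opening: 0.0395
grip_force: 41.0
```

```bash
python3 -m handwheel '[{"dx":0.5,"dy":0.5,"dz":-1,"twist":0,"gripper":30},{"dx":0.5,"dy":0.5,"dz":-2,"twist":0,"gripper":30},{"dx":0.5,"dy":0.5,"dz":-2,"twist":0,"gripper":30}]' 40
```

```text
time: 31.35
tool_pos: [0.6604, -0.0481, 0.1026]
orientation: [0.707, 0.708, 0.001, 0.0]
wrist_force: [-0.1, 3.5, 11.4]
opening: 0.0394
grip_force: 41.5
```

```bash
python3 -m handwheel '[{"dx":0.5,"dy":2,"dz":5,"twist":0,"gripper":30},{"dx":0.5,"dy":2,"dz":5,"twist":0,"gripper":30},{"dx":0.5,"dy":2,"dz":2,"twist":0,"gripper":30},{"dx":0.5,"dy":2,"dz":0,"twist":0,"gripper":30},{"dx":0.5,"dy":2,"dz":0,"twist":0,"gripper":30}]' 40
```

```text
time: 31.85
tool_pos: [0.6597, -0.0465, 0.1005]
orientation: [0.707, 0.707, -0.001, -0.001]
wrist_force: [-0.6, -0.2, -1.2]
opening: 0.0399
grip_force: 40.7
```

```bash
python3 -m handwheel '[{"dx":0,"dy":0,"dz":-2,"twist":0,"gripper":30},{"dx":0,"dy":0,"dz":-3,"twist":0,"gripper":30},{"dx":0,"dy":0,"dz":-3,"twist":0,"gripper":30}]' 40
python3 -m handwheel '[{"dx":0,"dy":0,"dz":0,"twist":0,"gripper":85},{"dx":0,"dy":0,"dz":0,"twist":0,"gripper":85},{"dx":0,"dy":0,"dz":0,"twist":0,"gripper":85},{"dx":0,"dy":0,"dz":50,"twist":0,"gripper":85},{"dx":0,"dy":-40,"dz":70,"twist":0,"gripper":85},{"dx":-20,"dy":-80,"dz":70,"twist":0,"gripper":85},{"dx":-40,"dy":-95,"dz":70,"twist":0,"gripper":85},{"dx":-40,"dy":-95,"dz":70,"twist":0,"gripper":85},{"dx":-40,"dy":-95,"dz":70,"twist":0,"gripper":85}]' 40
python3 -c "
from h import *
t=telemetry.get_state()['tool_pos'];im,c=grab('wrist','w17');print(t)
for o in scan(im,c): print(*o)"
python3 -m handwheel '[{"dx":-45,"dy":-10,"dz":-18,"twist":0,"gripper":85},{"dx":-90,"dy":-20,"dz":-18,"twist":0,"gripper":85},{"dx":-135,"dy":-28,"dz":-18,"twist":0,"gripper":85},{"dx":-168,"dy":-28,"dz":-18,"twist":0,"gripper":85},{"dx":-168,"dy":-28,"dz":-18,"twist":0,"gripper":85},{"dx":-168,"dy":-28,"dz":-18,"twist":0,"gripper":85}]' 40
python3 -c "
from h import *
t=telemetry.get_state()['tool_pos'];im,c=grab('wrist','w18');print(t)
tablehole(im,c,'red')
for o in scan(im,c): print(*o)"
```

```text
time: 32.15
tool_pos: [0.6605, -0.0464, 0.0997]
orientation: [0.707, 0.707, 0.0, 0.0]
wrist_force: [-5.3, 0.6, 15.9]
opening: 0.0395
grip_force: 41.6
time: 33.05
tool_pos: [0.62, -0.1417, 0.1684]
orientation: [0.707, 0.707, -0.0, -0.0]
wrist_force: [0.0, 0.6, -0.5]
opening: 0.0851
grip_force: 0.0
[ 0.62   -0.1417  0.1684]
white seated [ 0.6597 -0.0477] 41.8 0.42
time: 33.7
tool_pos: [0.4527, -0.1691, 0.1507]
orientation: [0.707, 0.708, 0.0, 0.0]
wrist_force: [0.6, -0.3, 0.3]
opening: 0.0851
grip_force: 0.0
[ 0.4527 -0.1691  0.1507]
big (397, 167, 103, 88) [ 0.6566 -0.1996]
big (208, 142, 82, 80) [ 0.4485 -0.1691]
red cup [ 0.4509 -0.1522] 35.1 1.5
red cover [ 0.4487 -0.1691] 41.5 0.73
```

```bash
python3 -m handwheel '[{"dx":-3,"dy":0,"dz":-50,"twist":0,"gripper":85},{"dx":-3,"dy":0,"dz":-100,"twist":0,"gripper":85},{"dx":-3,"dy":0,"dz":-116,"twist":0,"gripper":85},{"dx":-3,"dy":0,"dz":-116,"twist":0,"gripper":85},{"dx":-3,"dy":0,"dz":-116,"twist":0,"gripper":30},{"dx":-3,"dy":0,"dz":-116,"twist":0,"gripper":30},{"dx":-3,"dy":0,"dz":-116,"twist":0,"gripper":30},{"dx":-3,"dy":0,"dz":-116,"twist":0,"gripper":30},{"dx":-3,"dy":0,"dz":-116,"twist":0,"gripper":30},{"dx":-3,"dy":0,"dz":-116,"twist":0,"gripper":30}]' 40
python3 -m handwheel '[{"dx":0,"dy":0,"dz":50,"twist":0,"gripper":30},{"dx":0,"dy":0,"dz":100,"twist":0,"gripper":30},{"dx":0,"dy":0,"dz":140,"twist":0,"gripper":30},{"dx":40,"dy":-25,"dz":140,"twist":0,"gripper":30},{"dx":80,"dy":-50,"dz":140,"twist":0,"gripper":30},{"dx":120,"dy":-75,"dz":140,"twist":0,"gripper":30},{"dx":155,"dy":-95,"dz":140,"twist":0,"gripper":30},{"dx":174,"dy":-107,"dz":140,"twist":0,"gripper":30},{"dx":174,"dy":-107,"dz":140,"twist":0,"gripper":30},{"dx":174,"dy":-107,"dz":140,"twist":0,"gripper":30},{"dx":174,"dy":-107,"dz":140,"twist":0,"gripper":30}]' 40
python3 -c "
from h import *
t=telemetry.get_state()['tool_pos'];im,c=grab('wrist','w19');print(t)
held(im,c,'red',.020,t)
for o in scan(im,c): print(*o)"
```

```text
time: 34.75
tool_pos: [0.4503, -0.1697, 0.0358]
orientation: [0.707, 0.707, 0.0, 0.001]
wrist_force: [-1.0, 1.0, 11.1]
opening: 0.0384
grip_force: 38.7
time: 35.85
tool_pos: [0.6226, -0.276, 0.1749]
orientation: [0.707, 0.708, -0.0, -0.0]
wrist_force: [-0.2, 0.8, -1.4]
opening: 0.0382
grip_force: 40.6
[ 0.6226 -0.276   0.1749]
flange (185, 160, 134, 81) [-0.6 -1.7]
flange (185, 160, 134, 81) [-0.6 -0.5]
hole (230, 240, 45, 33) [-0.2  2.2]
red cup [ 0.6239 -0.1856] 35.8 0.34
red cover [ 0.6243 -0.1772] 42.6 0.92
```

```bash
python3 -m handwheel '[{"dx":2,"dy":40,"dz":0,"twist":0,"gripper":30},{"dx":2,"dy":80,"dz":-20,"twist":0,"gripper":30},{"dx":2,"dy":92.5,"dz":-40,"twist":0,"gripper":30},{"dx":2,"dy":92.5,"dz":-60,"twist":0,"gripper":30},{"dx":2,"dy":92.5,"dz":-66,"twist":0,"gripper":30},{"dx":2,"dy":92.5,"dz":-66,"twist":0,"gripper":30}]' 40
python3 -m handwheel '[{"dx":0,"dy":0,"dz":-3,"twist":0,"gripper":30},{"dx":0,"dy":0,"dz":-6,"twist":0,"gripper":30},{"dx":0,"dy":0,"dz":-6,"twist":0,"gripper":30}]' 40
```

```text
time: 36.5
tool_pos: [0.6244, -0.1838, 0.1083]
orientation: [0.707, 0.707, -0.0, -0.001]
wrist_force: [-0.4, -0.0, -0.2]
opening: 0.038
grip_force: 40.6
time: 36.8
tool_pos: [0.6252, -0.1842, 0.1025]
orientation: [0.707, 0.707, -0.0, -0.0]
wrist_force: [-0.7, 0.2, -2.1]
opening: 0.0378
grip_force: 40.6
```

```bash
python3 -m handwheel '[{"dx":0,"dy":0,"dz":-2,"twist":0,"gripper":30},{"dx":0,"dy":0,"dz":-4,"twist":0,"gripper":30},{"dx":0,"dy":0,"dz":-4,"twist":0,"gripper":30}]' 40
python3 -m handwheel '[{"dx":0,"dy":0,"dz":0,"twist":0,"gripper":85},{"dx":0,"dy":0,"dz":0,"twist":0,"gripper":85},{"dx":0,"dy":0,"dz":0,"twist":0,"gripper":85},{"dx":0,"dy":0,"dz":50,"twist":0,"gripper":85},{"dx":0,"dy":-40,"dz":70,"twist":0,"gripper":85},{"dx":-20,"dy":-80,"dz":70,"twist":0,"gripper":85},{"dx":-40,"dy":-95,"dz":70,"twist":0,"gripper":85},{"dx":-40,"dy":-95,"dz":70,"twist":0,"gripper":85},{"dx":-40,"dy":-95,"dz":70,"twist":0,"gripper":85}]' 40
python3 -c "
from h import *
t=telemetry.get_state()['tool_pos'];im,c=grab('wrist','w20');print(t)
for o in scan(im,c): print(*o)"
```

```text
time: 37.1
tool_pos: [0.6257, -0.1842, 0.0999]
orientation: [0.707, 0.707, 0.0, 0.001]
wrist_force: [-5.3, 2.3, 15.1]
opening: 0.0382
grip_force: 41.6
time: 38.0
tool_pos: [0.5849, -0.2792, 0.1683]
orientation: [0.707, 0.707, -0.0, -0.0]
wrist_force: [0.0, 0.4, 0.8]
opening: 0.085
grip_force: 0.0
[ 0.5849 -0.2792  0.1683]
red seated [ 0.6245 -0.1865] 41.6 0.6
```

All four covers are seated. Next come the sticks, so I'm moving to a view above the rack with the fingers closing along y.

```bash
python3 -m handwheel '[{"dx":-10,"dy":40,"dz":40,"twist":0.14,"gripper":85},{"dx":-45,"dy":629,"dz":132,"twist":1.571,"gripper":85},{"dx":-45,"dy":629,"dz":132,"twist":1.571,"gripper":85},{"dx":-45,"dy":629,"dz":132,"twist":1.571,"gripper":85},{"dx":-45,"dy":629,"dz":132,"twist":1.571,"gripper":85},{"dx":-45,"dy":629,"dz":132,"twist":1.571,"gripper":85},{"dx":-45,"dy":629,"dz":132,"twist":1.571,"gripper":85},{"dx":-45,"dy":629,"dz":132,"twist":1.571,"gripper":85},{"dx":-45,"dy":629,"dz":132,"twist":1.571,"gripper":85},{"dx":-45,"dy":629,"dz":132,"twist":1.571,"gripper":85},{"dx":-45,"dy":629,"dz":132,"twist":1.571,"gripper":85},{"dx":-45,"dy":629,"dz":132,"twist":1.571,"gripper":85},{"dx":-45,"dy":629,"dz":132,"twist":1.571,"gripper":85},{"dx":-45,"dy":629,"dz":132,"twist":1.571,"gripper":85},{"dx":-45,"dy":629,"dz":132,"twist":1.571,"gripper":85},{"dx":-45,"dy":629,"dz":132,"twist":1.571,"gripper":85},{"dx":-45,"dy":629,"dz":132,"twist":1.571,"gripper":85},{"dx":-45,"dy":629,"dz":132,"twist":1.571,"gripper":85},{"dx":-45,"dy":629,"dz":132,"twist":1.571,"gripper":85}]' 40
python3 -c "
from h import *
t=telemetry.get_state();print(t['tool_pos'],t['joints']);im,c=grab('wrist','w21')
for k in ('blue','red','yellow','white'):
  for b in blobs(mask(im,k),60)[:6]:
    x,y,w,h=cv2.boundingRect(b); print(k,(x,y,w,h),plane(c,[(x+w/2-.5,y+h/2-.5)],.19)[0][:2].round(4))
"
```

```text
time: 39.95
tool_pos: [0.5403, 0.3493, 0.3006]
orientation: [-0.0, 1.0, -0.0, 0.0]
wrist_force: [0.3, 0.1, 0.3]
opening: 0.0852
grip_force: 0.0
[0.5403 0.3493 0.3006] [ 0.5741  0.559   0.6464  1.6583 -0.0005  0.574 ]
blue (12, 194, 61, 56) [0.5732 0.148 ]
blue (246, 81, 28, 29) [0.4599 0.3545]
blue (12, 227, 15, 17) [0.5874 0.1217]
red (247, 134, 30, 30) [0.5044 0.3566]
yellow (108, 207, 60, 35) [0.5751 0.2405]
yellow (251, 185, 26, 26) [0.5489 0.3588]
white (153, 0, 359, 334) [0.5202 0.4192]
white (0, 0, 148, 56) [0.4068 0.205 ]
white (2, 159, 68, 19) [0.5214 0.1521]
white (0, 275, 59, 39) [0.6538 0.1169]
white (56, 373, 40, 11) [0.7653 0.1459]
white (0, 237, 8, 33) [0.6071 0.1008]
```

View pics/w21.png

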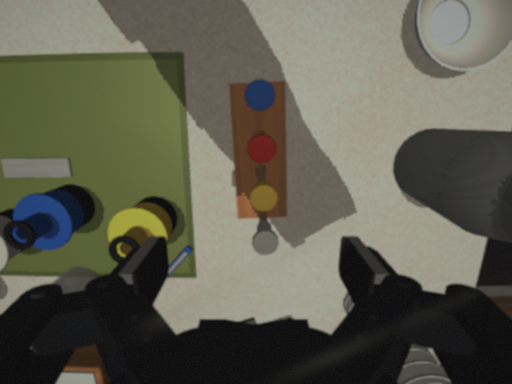

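In w21 the caps are blue (260,95), red (262,149), yellow (264,198) and white (265,240), with the holes about 44.5 mm apart. I'll pick the blue stick.

```bash
python3 -m handwheel '[{"dx":-40,"dy":5,"dz":0,"twist":0,"gripper":85},{"dx":-81,"dy":5,"dz":-20,"twist":0,"gripper":85},{"dx":-81,"dy":5,"dz":-60,"twist":0,"gripper":85},{"dx":-81,"dy":5,"dz":-105,"twist":0,"gripper":85},{"dx":-81,"dy":5,"dz":-150,"twist":0,"gripper":85},{"dx":-81,"dy":5,"dz":-159,"twist":0,"gripper":85},{"dx":-81,"dy":5,"dz":-159,"twist":0,"gripper":85},{"dx":-81,"dy":5,"dz":-159,"twist":0,"gripper":5},{"dx":-81,"dy":5,"dz":-159,"twist":0,"gripper":5},{"dx":-81,"dy":5,"dz":-159,"twist":0,"gripper":5},{"dx":-81,"dy":5,"dz":-159,"twist":0,"gripper":5},{"dx":-81,"dy":5,"dz":-159,"twist":0,"gripper":5},{"dx":-81,"dy":5,"dz":-159,"twist":0,"gripper":5},{"dx":-81,"dy":5,"dz":-159,"twist":0,"gripper":5},{"dx":-81,"dy":5,"dz":-159,"twist":0,"gripper":5}]' 40
python3 -m handwheel '[{"dx":0,"dy":0,"dz":30,"twist":0,"gripper":5},{"dx":0,"dy":0,"dz":70,"twist":0,"gripper":5},{"dx":0,"dy":0,"dz":110,"twist":0,"gripper":5},{"dx":0,"dy":0,"dz":135,"twist":0,"gripper":5},{"dx":0,"dy":0,"dz":135,"twist":0,"gripper":5},{"dx":0,"dy":0,"dz":135,"twist":0,"gripper":5}]' 40
python3 - <<'E'
from h import *
t=telemetry.get_state()['tool_pos'];im,c=grab('wrist','w22');print(t)
print(project(c,[t+[0,0,z] for z in (-.131,-.1,-.05,0,.04,.049)]).round(0).tolist())
h=cv2.cvtColor(im,cv2.COLOR_RGB2HSV)
for r in range(176,320,8): print(r,[tuple(int(v) for v in h[r,x]) for x in (232,240,246,250,254,258,264,272)])
E
```

```text
time: 41.5
tool_pos: [0.4595, 0.3554, 0.1419]
orientation: [-0.001, 1.0, 0.0, 0.0]
wrist_force: [-0.6, -0.4, 5.4]
opening: 0.0214
grip_force: 38.7
time: 42.1
tool_pos: [0.4593, 0.3552, 0.2762]
orientation: [-0.001, 1.0, -0.0, 0.0]
wrist_force: [-0.2, -0.0, -1.4]
opening: 0.0214
grip_force: 39.2
[0.4593 0.3552 0.2762]
[[253.0, 183.0], [253.0, 191.0], [253.0, 210.0], [253.0, 241.0], [253.0, 284.0], [253.0, 298.0]]
176 [(13, 148, 105), (12, 141, 103), (12, 145, 102), (13, 143, 98), (12, 144, 94), (13, 146, 98), (12, 141, 105), (12, 144, 103)]
184 [(12, 143, 105), (12, 146, 101), (13, 145, 100), (15, 111, 71), (15, 105, 75), (13, 133, 88), (13, 142, 104), (12, 146, 101)]
192 [(12, 144, 103), (12, 144, 103), (12, 141, 96), (16, 110, 74), (15, 108, 73), (14, 126, 79), (13, 140, 104), (13, 139, 101)]
200 [(13, 147, 158), (13, 146, 131), (13, 137, 91), (17, 110, 74), (15, 106, 72), (16, 117, 70), (12, 141, 103), (13, 145, 100)]
208 [(13, 148, 165), (13, 148, 169), (12, 138, 116), (16, 105, 73), (16, 104, 71), (16, 108, 71), (12, 140, 102), (13, 147, 99)]
216 [(13, 150, 155), (12, 149, 169), 
[... 966 characters left out ...]
0), (111, 130, 90), (112, 136, 86)]
280 [(112, 126, 89), (111, 130, 88), (110, 135, 89), (111, 140, 89), (111, 142, 90), (111, 151, 91), (110, 155, 92), (110, 169, 92)]
288 [(111, 136, 88), (110, 151, 91), (110, 155, 92), (110, 170, 90), (110, 168, 91), (109, 174, 91), (109, 175, 92), (110, 166, 92)]
296 [(110, 159, 90), (110, 163, 91), (110, 165, 91), (109, 176, 90), (109, 164, 92), (111, 166, 92), (110, 169, 92), (110, 166, 92)]
304 [(109, 171, 91), (110, 173, 90), (109, 176, 90), (109, 176, 90), (109, 178, 90), (109, 178, 90), (109, 173, 90), (110, 168, 91)]
312 [(109, 178, 89), (110, 176, 90), (111, 170, 90), (110, 172, 89), (109, 183, 88), (109, 172, 89), (110, 178, 89), (109, 181, 89)]
```

```bash
cat >> h.py <<'E'
def tip(im,c,t):
    g=cv2.GaussianBlur(im,(3,3),0).astype(int); 
    for r in range(172,240,4):
        row=g[r,225:285].sum(1); print(r,row[5:55:3])
E
python3 - <<'E'
from h import *
im=cv2.imread('pics/w22.png')[:,:,::-1].copy()
h=cv2.cvtColor(im,cv2.COLOR_RGB2HSV);m=((h[...,1]<128)&(h[...,2]<95)).astype(np.uint8)*255
m[:160]=0;m[236:]=0;m[:,:225]=0;m[:,285:]=0
for b in blobs(m,20): print(cv2.boundingRect(b), cv2.fitLine(b,cv2.DIST_HUBER,0,.01,.01).ravel())
c=cams.calibration("wrist");t=telemetry.get_state()['tool_pos']
for dx in(-.006,-.003,0,.003,.006): print(dx,project(c,[t+[dx,0,-.131],t+[0,dx,-.131]]).round(1).tolist())
E
```

```text
(245, 180, 17, 56) [  0.0015  -1.     253.0545 207.1075]
(274, 225, 11, 11) [  0.7344  -0.6787 279.0431 230.5603]
(225, 227, 8, 9) [  0.5943   0.8042 228.1755 231.2671]
-0.006 [[253.3, 177.1], [247.1, 183.1]]
-0.003 [[253.3, 180.1], [250.2, 183.1]]
0 [[253.3, 183.1], [253.3, 183.1]]
0.003 [[253.3, 186.1], [256.4, 183.1]]
0.006 [[253.3, 189.1], [259.4, 183.1]]
```

The blue stick hangs vertical, with its tip within about 1 mm of straight below the TCP. I'm taking it to the blue cover.

```bash
python3 -m handwheel '[{"dx":25,"dy":-40,"dz":0,"twist":0,"gripper":5},{"dx":47,"dy":-85,"dz":0,"twist":0,"gripper":5},{"dx":70,"dy":-129,"dz":0,"twist":0,"gripper":5},{"dx":92,"dy":-172,"dz":0,"twist":0,"gripper":5},{"dx":115,"dy":-215,"dz":0,"twist":0,"gripper":5},{"dx":138,"dy":-257,"dz":0,"twist":0,"gripper":5},{"dx":152,"dy":-285,"dz":0,"twist":0,"gripper":5},{"dx":159,"dy":-299,"dz":0,"twist":0,"gripper":5},{"dx":159,"dy":-299,"dz":0,"twist":0,"gripper":5},{"dx":159,"dy":-299,"dz":0,"twist":0,"gripper":5},{"dx":159,"dy":-299,"dz":-15,"twist":0,"gripper":5},{"dx":159,"dy":-299,"dz":-30,"twist":0,"gripper":5},{"dx":159,"dy":-299,"dz":-40,"twist":0,"gripper":5},{"dx":159,"dy":-299,"dz":-40,"twist":0,"gripper":5}]' 40
```

```text
time: 43.55
tool_pos: [0.6171, 0.0571, 0.2351]
orientation: [-0.001, 1.0, -0.0, -0.001]
wrist_force: [0.3, 0.5, -0.1]
opening: 0.0212
grip_force: 39.3
```

```bash
python3 -m handwheel '[{"dx":0,"dy":0,"dz":-25,"twist":0,"gripper":5},{"dx":0,"dy":0,"dz":-50,"twist":0,"gripper":5},{"dx":0,"dy":0,"dz":-75,"twist":0,"gripper":5},{"dx":0,"dy":0,"dz":-90,"twist":0,"gripper":5},{"dx":0,"dy":0,"dz":-95,"twist":0,"gripper":5},{"dx":0,"dy":0,"dz":-96,"twist":0,"gripper":5}]' 40
python3 -m handwheel '[{"dx":0,"dy":0,"dz":-2,"twist":0,"gripper":5},{"dx":0,"dy":0,"dz":-2,"twist":0,"gripper":5},{"dx":0,"dy":0,"dz":-2,"twist":0,"gripper":60},{"dx":0,"dy":0,"dz":-2,"twist":0,"gripper":85},{"dx":0,"dy":0,"dz":-2,"twist":0,"gripper":85},{"dx":0,"dy":0,"dz":-2,"twist":0,"gripper":85},{"dx":0,"dy":0,"dz":40,"twist":0,"gripper":85},{"dx":0,"dy":0,"dz":80,"twist":0,"gripper":85},{"dx":0,"dy":0,"dz":120,"twist":0,"gripper":85},{"dx":0,"dy":0,"dz":160,"twist":0,"gripper":85},{"dx":0,"dy":0,"dz":160,"twist":0,"gripper":85}]' 40
python3 - <<'E'
from h import *
t=telemetry.get_state()['tool_pos'];im,c=grab('wrist','w23');print(t)
for b in blobs(mask(im,'blue'),60)[:4]:
    x,y,w,h=cv2.boundingRect(b);print((x,y,w,h),plane(c,[(x+w/2-.5,y+h/2-.5)],.186)[0][:2].round(4))
ims,cs=grab('side','s23')
for b in blobs(mask(ims,'blue'),20)[:6]: print('side',cv2.boundingRect(b))
print(project(cs,[.617,.056,.186]),project(cs,[.617,.056,.146]),project(cs,[.617,.056,.122]))
E
```

```text
time: 44.15
tool_pos: [0.6181, 0.0565, 0.1406]
orientation: [-0.001, 1.0, -0.0, -0.0]
wrist_force: [-0.1, 0.5, -1.0]
opening: 0.0212
grip_force: 39.3
time: 45.25
tool_pos: [0.6197, 0.0563, 0.306]
orientation: [-0.001, 1.0, 0.0, 0.004]
wrist_force: [0.7, 0.6, 0.1]
opening: 0.0851
grip_force: 0.0
[0.6197 0.0563 0.306 ]
(222, 132, 63, 63) [0.5991 0.0561]
(312, 231, 27, 25) [0.6792 0.1278]
side (239, 198, 34, 32)
side (253, 168, 10, 18)
side (179, 251, 35, 37)
[[256.9887 170.6987]] [[256.7677 184.2992]] [[256.6406 192.1298]]
```

The blue stick is in; the side view shows its cap at rows 168–186, as expected. The red stick is next.

```bash
cat >> h.py <<'E'
def tipm():
    t=telemetry.get_state()['tool_pos'];im,c=grab('wrist',"tip%d"%(telemetry.get_state()['time']*10));print(t)
    h=cv2.cvtColor(im,cv2.COLOR_RGB2HSV);m=((h[...,1]<128)&(h[...,2]<95)).astype(np.uint8)*255
    m[:150]=0;m[236:]=0;m[:,:225]=0;m[:,285:]=0
    for b in blobs(m,20): print(cv2.boundingRect(b))
    for r in range(166,200,4): print(r,[tuple(int(v) for v in h[r,x]) for x in (240,246,250,254,258,266)])
E
python3 -m handwheel '[{"dx":-10,"dy":40,"dz":0,"twist":0,"gripper":85},{"dx":-26,"dy":80,"dz":0,"twist":0,"gripper":85},{"dx":-44,"dy":125,"dz":0,"twist":0,"gripper":85},{"dx":-62,"dy":170,"dz":0,"twist":0,"gripper":85},{"dx":-80,"dy":215,"dz":0,"twist":0,"gripper":85},{"dx":-98,"dy":260,"dz":0,"twist":0,"gripper":85},{"dx":-114,"dy":301,"dz":0,"twist":0,"gripper":85},{"dx":-114,"dy":301,"dz":0,"twist":0,"gripper":85},{"dx":-114,"dy":301,"dz":-30,"twist":0,"gripper":85},{"dx":-114,"dy":301,"dz":-75,"twist":0,"gripper":85},{"dx":-114,"dy":301,"dz":-120,"twist":0,"gripper":85},{"dx":-114,"dy":301,"dz":-159,"twist":0,"gripper":85},{"dx":-114,"dy":301,"dz":-159,"twist":0,"gripper":85},{"dx":-114,"dy":301,"dz":-159,"twist":0,"gripper":85}]' 40
python3 -m handwheel '[{"dx":0,"dy":0,"dz":0,"twist":0,"gripper":5},{"dx":0,"dy":0,"dz":0,"twist":0,"gripper":5},{"dx":0,"dy":0,"dz":0,"twist":0,"gripper":5},{"dx":0,"dy":0,"dz":0,"twist":0,"gripper":5},{"dx":0,"dy":0,"dz":0,"twist":0,"gripper":5},{"dx":0,"dy":0,"dz":0,"twist":0,"gripper":5},{"dx":0,"dy":0,"dz":0,"twist":0,"gripper":5},{"dx":0,"dy":0,"dz":0,"twist":0,"gripper":5}]' 40
python3 -m handwheel '[{"dx":0,"dy":0,"dz":30,"twist":0,"gripper":5},{"dx":0,"dy":0,"dz":70,"twist":0,"gripper":5},{"dx":0,"dy":0,"dz":110,"twist":0,"gripper":5},{"dx":0,"dy":0,"dz":145,"twist":0,"gripper":5},{"dx":0,"dy":0,"dz":145,"twist":0,"gripper":5},{"dx":0,"dy":0,"dz":145,"twist":0,"gripper":5}]' 40
python3 -c "
from h import *
tipm()"
```

```text
time: 46.75
tool_pos: [0.5038, 0.3565, 0.1416]
orientation: [-0.0, 1.0, -0.001, -0.001]
wrist_force: [0.8, 0.3, 0.7]
opening: 0.0848
grip_force: 0.0
time: 47.55
tool_pos: [0.5044, 0.3573, 0.1418]
orientation: [-0.001, 1.0, -0.0, 0.0]
wrist_force: [-0.6, 0.3, 5.9]
opening: 0.021
grip_force: 38.7
time: 48.15
tool_pos: [0.5044, 0.3573, 0.2866]
orientation: [-0.001, 1.0, -0.0, 0.0]
wrist_force: [0.5, -1.0, -1.7]
opening: 0.0207
grip_force: 39.3
[0.5044 0.3573 0.2866]
(246, 180, 15, 55)
(274, 225, 11, 11)
(225, 227, 8, 9)
166 [(13, 145, 104), (13, 142, 97), (12, 145, 60), (12, 130, 61), (12, 144, 90), (13, 143, 105)]
170 [(13, 145, 104), (12, 140, 100), (14, 137, 78), (13, 136, 77), (12, 143, 96), (13, 142, 106)]
174 [(12, 142, 104), (12, 144, 103), (12, 143, 98), (12, 143, 96), (13, 150, 104), (12, 141, 103)]
178 [(12, 142, 104), (13, 141, 103), (13, 150, 97), (13, 143, 93), (12, 144, 106), (13, 145, 104)]
182 [(12, 141, 105), (13, 149, 101), (15, 114, 74), (17, 109, 75), (13, 139, 99), (13, 140, 104)]
186 [(13, 145, 104), (13, 144, 99), (15, 107, 74), (15, 105, 75), (13, 127, 88), (12, 142, 104)]
190 [(12, 142, 104), (13, 140, 100), (16, 109, 75), (15, 114, 74), (14, 129, 83), (13, 140, 104)]
194 [(13, 142, 108), (13, 141, 96), (17, 110, 74), (16, 108, 73), (15, 122, 75), (13, 144, 103)]
198 [(13, 147, 173), (13, 134, 95), (16, 102, 75), (16, 105, 73), (15, 110, 74), (13, 146, 103)]
```

```bash
python3 -m handwheel '[{"dx":0,"dy":-40,"dz":0,"twist":0,"gripper":5},{"dx":0,"dy":-88,"dz":0,"twist":0,"gripper":5},{"dx":0,"dy":-136,"dz":0,"twist":0,"gripper":5},{"dx":0,"dy":-184,"dz":0,"twist":0,"gripper":5},{"dx":0,"dy":-232,"dz":0,"twist":0,"gripper":5},{"dx":0,"dy":-280,"dz":0,"twist":0,"gripper":5},{"dx":10,"dy":-326,"dz":0,"twist":0,"gripper":5},{"dx":30,"dy":-370,"dz":0,"twist":0,"gripper":5},{"dx":50,"dy":-414,"dz":0,"twist":0,"gripper":5},{"dx":72,"dy":-456,"dz":0,"twist":0,"gripper":5},{"dx":94,"dy":-496,"dz":0,"twist":0,"gripper":5},{"dx":114,"dy":-530,"dz":0,"twist":0,"gripper":5},{"dx":121,"dy":-541,"dz":0,"twist":0,"gripper":5},{"dx":121,"dy":-541,"dz":0,"twist":0,"gripper":5},{"dx":121,"dy":-541,"dz":-10,"twist":0,"gripper":5},{"dx":121,"dy":-541,"dz":-25,"twist":0,"gripper":5},{"dx":121,"dy":-541,"dz":-40,"twist":0,"gripper":5},{"dx":121,"dy":-541,"dz":-50,"twist":0,"gripper":5},{"dx":121,"dy":-541,"dz":-50,"twist":0,"gripper":5}]' 40
```

```text
time: 50.1
tool_pos: [0.6241, -0.1829, 0.2348]
orientation: [-0.001, 1.0, 0.0, -0.001]
wrist_force: [0.3, 0.0, 0.3]
opening: 0.0215
grip_force: 39.3
```

```bash
python3 -m handwheel '[{"dx":0,"dy":0,"dz":-25,"twist":0,"gripper":5},{"dx":0,"dy":0,"dz":-50,"twist":0,"gripper":5},{"dx":0,"dy":0,"dz":-75,"twist":0,"gripper":5},{"dx":0,"dy":0,"dz":-90,"twist":0,"gripper":5},{"dx":0,"dy":0,"dz":-95,"twist":0,"gripper":5},{"dx":0,"dy":0,"dz":-96,"twist":0,"gripper":5}]' 40
python3 -m handwheel '[{"dx":0,"dy":0,"dz":-2,"twist":0,"gripper":5},{"dx":0,"dy":0,"dz":-2,"twist":0,"gripper":5},{"dx":0,"dy":0,"dz":-2,"twist":0,"gripper":60},{"dx":0,"dy":0,"dz":-2,"twist":0,"gripper":85},{"dx":0,"dy":0,"dz":-2,"twist":0,"gripper":85},{"dx":0,"dy":0,"dz":-2,"twist":0,"gripper":85},{"dx":0,"dy":0,"dz":40,"twist":0,"gripper":85},{"dx":0,"dy":0,"dz":80,"twist":0,"gripper":85},{"dx":0,"dy":0,"dz":120,"twist":0,"gripper":85},{"dx":0,"dy":0,"dz":160,"twist":0,"gripper":85},{"dx":0,"dy":0,"dz":160,"twist":0,"gripper":85}]' 40
python3 - <<'E'
from h import *
ims,cs=grab('side','s24')
for k,p in (('red',[.625,-.184]),('blue',[.618,.056])):
    print(k,[cv2.boundingRect(b) for b in blobs(mask(ims,k),20)[:5]],project(cs,[p+[.186],p+[.146],p+[.08]]).round(0).tolist())
E
```

```text
time: 50.7
tool_pos: [0.6251, -0.1836, 0.1406]
orientation: [-0.001, 1.0, -0.0, -0.0]
wrist_force: [1.2, -0.1, -0.7]
opening: 0.0213
grip_force: 39.3
time: 51.8
tool_pos: [0.6267, -0.1843, 0.3062]
orientation: [-0.001, 1.0, -0.002, 0.004]
wrist_force: [0.7, 0.1, -0.5]
opening: 0.0851
grip_force: 0.0
red [(250, 140, 28, 27), (262, 112, 7, 16)] [[265.0, 113.0], [264.0, 125.0], [264.0, 145.0]]
blue [(238, 197, 36, 33), (252, 167, 12, 19), (179, 251, 35, 37)] [[257.0, 171.0], [256.0, 184.0], [256.0, 205.0]]
```

The red stick is in. The yellow stick is next.

```bash
python3 -m handwheel '[{"dx":-10,"dy":45,"dz":0,"twist":0,"gripper":85},{"dx":-76,"dy":543,"dz":0,"twist":0,"gripper":85},{"dx":-76,"dy":543,"dz":0,"twist":0,"gripper":85},{"dx":-76,"dy":543,"dz":0,"twist":0,"gripper":85},{"dx":-76,"dy":543,"dz":0,"twist":0,"gripper":85},{"dx":-76,"dy":543,"dz":0,"twist":0,"gripper":85},{"dx":-76,"dy":543,"dz":0,"twist":0,"gripper":85},{"dx":-76,"dy":543,"dz":0,"twist":0,"gripper":85},{"dx":-76,"dy":543,"dz":0,"twist":0,"gripper":85},{"dx":-76,"dy":543,"dz":0,"twist":0,"gripper":85},{"dx":-76,"dy":543,"dz":0,"twist":0,"gripper":85},{"dx":-76,"dy":543,"dz":0,"twist":0,"gripper":85},{"dx":-76,"dy":543,"dz":0,"twist":0,"gripper":85},{"dx":-76,"dy":543,"dz":0,"twist":0,"gripper":85}]' 40
python3 -m handwheel '[{"dx":0,"dy":0,"dz":-35,"twist":0,"gripper":85},{"dx":0,"dy":0,"dz":-80,"twist":0,"gripper":85},{"dx":0,"dy":0,"dz":-125,"twist":0,"gripper":85},{"dx":0,"dy":0,"dz":-159,"twist":0,"gripper":85},{"dx":0,"dy":0,"dz":-159,"twist":0,"gripper":85},{"dx":0,"dy":0,"dz":-159,"twist":0,"gripper":85},{"dx":0,"dy":0,"dz":-159,"twist":0,"gripper":5},{"dx":0,"dy":0,"dz":-159,"twist":0,"gripper":5},{"dx":0,"dy":0,"dz":-159,"twist":0,"gripper":5},{"dx":0,"dy":0,"dz":-159,"twist":0,"gripper":5},{"dx":0,"dy":0,"dz":-159,"twist":0,"gripper":5},{"dx":0,"dy":0,"dz":-159,"twist":0,"gripper":5},{"dx":0,"dy":0,"dz":-159,"twist":0,"gripper":5},{"dx":0,"dy":0,"dz":-159,"twist":0,"gripper":5}]' 40
python3 -m handwheel '[{"dx":0,"dy":0,"dz":30,"twist":0,"gripper":5},{"dx":0,"dy":0,"dz":70,"twist":0,"gripper":5},{"dx":0,"dy":0,"dz":110,"twist":0,"gripper":5},{"dx":0,"dy":0,"dz":145,"twist":0,"gripper":5},{"dx":0,"dy":0,"dz":145,"twist":0,"gripper":5},{"dx":0,"dy":0,"dz":145,"twist":0,"gripper":5}]' 40
python3 -c "
from h import *
tipm()"
```

```text
time: 53.25
tool_pos: [0.5493, 0.3581, 0.2997]
orientation: [-0.0, 1.0, -0.001, -0.0]
wrist_force: [0.2, -0.4, 0.2]
opening: 0.0849
grip_force: 0.0
time: 54.65
tool_pos: [0.5494, 0.3593, 0.1418]
orientation: [-0.001, 1.0, -0.0, 0.0]
wrist_force: [-0.4, 0.3, 5.4]
opening: 0.0211
grip_force: 38.7
time: 55.25
tool_pos: [0.5495, 0.3594, 0.2864]
orientation: [-0.001, 1.0, -0.0, 0.0]
wrist_force: [0.3, 0.5, -0.4]
opening: 0.0209
grip_force: 39.2
[0.5495 0.3594 0.2864]
(244, 180, 19, 56)
(274, 226, 11, 10)
(225, 227, 8, 9)
166 [(13, 141, 103), (13, 145, 95), (14, 134, 59), (12, 136, 60), (13, 139, 88), (13, 141, 101)]
170 [(13, 145, 102), (13, 145, 97), (14, 145, 74), (13, 139, 77), (13, 143, 93), (13, 146, 101)]
174 [(13, 143, 102), (13, 145, 100), (13, 145, 95), (12, 144, 94), (12, 142, 104), (12, 143, 102)]
178 [(12, 144, 103), (13, 144, 101), (12, 144, 94), (13, 143, 93), (12, 142, 104), (12, 141, 101)]
182 [(13, 145, 102), (13, 145, 100), (16, 110, 72), (16, 108, 73), (13, 137, 97), (12, 141, 101)]
186 [(12, 144, 103), (12, 139, 97), (17, 103, 72), (16, 106, 72), (13, 129, 87), (12, 144, 101)]
190 [(13, 146, 103), (13, 142, 97), (15, 103, 74), (16, 110, 72), (14, 128, 82), (13, 143, 100)]
194 [(12, 148, 105), (13, 140, 95), (16, 105, 73), (16, 110, 72), (14, 119, 73), (13, 144, 101)]
198 [(12, 147, 172), (12, 135, 100), (16, 108, 73), (17, 102, 70), (15, 111, 71), (13, 144, 101)]
```

```bash
python3 -m handwheel '[{"dx":5,"dy":-35,"dz":0,"twist":0,"gripper":5},{"dx":25,"dy":-75,"dz":0,"twist":0,"gripper":5},{"dx":50,"dy":-110,"dz":0,"twist":0,"gripper":5},{"dx":72,"dy":-142,"dz":0,"twist":0,"gripper":5},{"dx":85,"dy":-162,"dz":0,"twist":0,"gripper":5},{"dx":89.5,"dy":-169,"dz":0,"twist":0,"gripper":5},{"dx":89.5,"dy":-169,"dz":0,"twist":0,"gripper":5},{"dx":89.5,"dy":-169,"dz":0,"twist":0,"gripper":5},{"dx":89.5,"dy":-169,"dz":-15,"twist":0,"gripper":5},{"dx":89.5,"dy":-169,"dz":-30,"twist":0,"gripper":5},{"dx":89.5,"dy":-169,"dz":-45,"twist":0,"gripper":5},{"dx":89.5,"dy":-169,"dz":-50,"twist":0,"gripper":5},{"dx":89.5,"dy":-169,"dz":-50,"twist":0,"gripper":5}]' 40
```

```text
time: 56.6
tool_pos: [0.6378, 0.191, 0.2359]
orientation: [-0.001, 1.0, -0.0, -0.001]
wrist_force: [0.4, -1.0, -0.5]
opening: 0.021
grip_force: 39.3
```

```bash
python3 -m handwheel '[{"dx":0,"dy":0,"dz":-25,"twist":0,"gripper":5},{"dx":0,"dy":0,"dz":-50,"twist":0,"gripper":5},{"dx":0,"dy":0,"dz":-75,"twist":0,"gripper":5},{"dx":0,"dy":0,"dz":-90,"twist":0,"gripper":5},{"dx":0,"dy":0,"dz":-95,"twist":0,"gripper":5},{"dx":0,"dy":0,"dz":-96,"twist":0,"gripper":5}]' 40
python3 -m handwheel '[{"dx":0,"dy":0,"dz":-2,"twist":0,"gripper":5},{"dx":0,"dy":0,"dz":-2,"twist":0,"gripper":5},{"dx":0,"dy":0,"dz":-2,"twist":0,"gripper":60},{"dx":0,"dy":0,"dz":-2,"twist":0,"gripper":85},{"dx":0,"dy":0,"dz":-2,"twist":0,"gripper":85},{"dx":0,"dy":0,"dz":-2,"twist":0,"gripper":85},{"dx":0,"dy":0,"dz":40,"twist":0,"gripper":85},{"dx":0,"dy":0,"dz":80,"twist":0,"gripper":85},{"dx":0,"dy":0,"dz":120,"twist":0,"gripper":85},{"dx":0,"dy":0,"dz":160,"twist":0,"gripper":85},{"dx":0,"dy":0,"dz":160,"twist":0,"gripper":85}]' 40
python3 - <<'E'
from h import *
ims,cs=grab('side','s25')
for k,p in (('red',[.625,-.184]),('blue',[.618,.056]),('yellow',[.639,.19])):
    print(k,[cv2.boundingRect(b) for b in blobs(mask(ims,k),20)[:5]],project(cs,[p+[.186],p+[.146],p+[.08]]).round(0).tolist())
E
```

```text
time: 57.2
tool_pos: [0.6386, 0.1905, 0.1408]
orientation: [-0.001, 1.0, -0.0, 0.0]
wrist_force: [-0.9, 0.1, -0.6]
opening: 0.0208
grip_force: 39.3
time: 58.3
tool_pos: [0.6402, 0.1906, 0.3065]
orientation: [-0.001, 1.0, 0.001, 0.004]
wrist_force: [0.6, -0.9, -0.6]
opening: 0.0848
grip_force: 0.0
red [(250, 139, 28, 28), (261, 112, 8, 16)] [[265.0, 113.0], [264.0, 125.0], [264.0, 145.0]]
blue [(238, 197, 35, 33), (252, 167, 12, 19), (179, 251, 36, 37)] [[257.0, 171.0], [256.0, 184.0], [256.0, 205.0]]
yellow [(221, 236, 38, 37), (233, 209, 11, 19)] [[238.0, 212.0], [239.0, 226.0], [239.0, 247.0]]
```

The yellow stick is in. The white stick is next.

```bash
python3 -m handwheel '[{"dx":-10,"dy":40,"dz":0,"twist":0,"gripper":85},{"dx":-22,"dy":85,"dz":0,"twist":0,"gripper":85},{"dx":-34,"dy":130,"dz":0,"twist":0,"gripper":85},{"dx":-45,"dy":171,"dz":0,"twist":0,"gripper":85},{"dx":-45,"dy":171,"dz":0,"twist":0,"gripper":85},{"dx":-45,"dy":171,"dz":-35,"twist":0,"gripper":85},{"dx":-45,"dy":171,"dz":-80,"twist":0,"gripper":85},{"dx":-45,"dy":171,"dz":-125,"twist":0,"gripper":85},{"dx":-45,"dy":171,"dz":-159,"twist":0,"gripper":85},{"dx":-45,"dy":171,"dz":-159,"twist":0,"gripper":85},{"dx":-45,"dy":171,"dz":-159,"twist":0,"gripper":85}]' 40
python3 -m handwheel '[{"dx":0,"dy":0,"dz":0,"twist":0,"gripper":5},{"dx":0,"dy":0,"dz":0,"twist":0,"gripper":5},{"dx":0,"dy":0,"dz":0,"twist":0,"gripper":5},{"dx":0,"dy":0,"dz":0,"twist":0,"gripper":5},{"dx":0,"dy":0,"dz":0,"twist":0,"gripper":5},{"dx":0,"dy":0,"dz":0,"twist":0,"gripper":5},{"dx":0,"dy":0,"dz":0,"twist":0,"gripper":5},{"dx":0,"dy":0,"dz":0,"twist":0,"gripper":5}]' 40
python3 -m handwheel '[{"dx":0,"dy":0,"dz":30,"twist":0,"gripper":5},{"dx":0,"dy":0,"dz":70,"twist":0,"gripper":5},{"dx":0,"dy":0,"dz":110,"twist":0,"gripper":5},{"dx":0,"dy":0,"dz":145,"twist":0,"gripper":5},{"dx":0,"dy":0,"dz":145,"twist":0,"gripper":5},{"dx":0,"dy":0,"dz":145,"twist":0,"gripper":5}]' 40
python3 -c "
from h import *
tipm()"
```

```text
time: 59.45
tool_pos: [0.5934, 0.3606, 0.1418]
orientation: [-0.0, 1.0, -0.001, -0.0]
wrist_force: [1.4, -0.0, 1.4]
opening: 0.0853
grip_force: 0.0
time: 60.25
tool_pos: [0.5938, 0.3613, 0.1418]
orientation: [-0.001, 1.0, -0.0, 0.0]
wrist_force: [-0.2, 0.0, 5.5]
opening: 0.0211
grip_force: 38.7
time: 60.85
tool_pos: [0.5941, 0.3614, 0.2863]
orientation: [-0.001, 1.0, -0.0, 0.0]
wrist_force: [0.1, -0.2, -1.6]
opening: 0.0211
grip_force: 39.2
[0.5941 0.3614 0.2863]
(246, 180, 15, 56)
(274, 226, 11, 10)
(225, 227, 8, 9)
166 [(12, 141, 103), (12, 141, 94), (13, 139, 57), (13, 132, 60), (12, 141, 85), (13, 143, 100)]
170 [(13, 143, 102), (13, 143, 96), (12, 142, 70), (12, 143, 73), (13, 142, 90), (13, 140, 100)]
174 [(13, 141, 103), (12, 141, 101), (12, 141, 94), (13, 145, 95), (13, 144, 99), (13, 150, 97)]
178 [(13, 145, 102), (13, 145, 100), (13, 141, 94), (12, 142, 95), (12, 146, 98), (13, 142, 99)]
182 [(13, 110, 104), (12, 99, 106), (15, 112, 75), (15, 108, 73), (14, 82, 103), (14, 64, 111)]
186 [(18, 38, 120), (17, 39, 117), (17, 104, 71), (16, 99, 72), (17, 51, 95), (18, 37, 117)]
190 [(23, 31, 180), (33, 25, 181), (16, 104, 71), (16, 108, 71), (16, 59, 90), (18, 38, 115)]
194 [(27, 29, 186), (25, 33, 170), (16, 111, 71), (16, 102, 70), (16, 69, 81), (19, 40, 120)]
198 [(26, 29, 185), (21, 36, 161), (16, 105, 73), (16, 103, 69), (15, 77, 79), (17, 40, 122)]
```

```bash
python3 -m handwheel '[{"dx":-10,"dy":-38,"dz":0,"twist":0,"gripper":5},{"dx":-25,"dy":-80,"dz":0,"twist":0,"gripper":5},{"dx":-45,"dy":-122,"dz":0,"twist":0,"gripper":5},{"dx":-60,"dy":-165,"dz":0,"twist":0,"gripper":5},{"dx":-60,"dy":-212,"dz":0,"twist":0,"gripper":5},{"dx":-60,"dy":-259,"dz":0,"twist":0,"gripper":5},{"dx":-60,"dy":-305,"dz":0,"twist":0,"gripper":5},{"dx":-55,"dy":-352,"dz":0,"twist":0,"gripper":5},{"dx":-25,"dy":-385,"dz":0,"twist":0,"gripper":5},{"dx":15,"dy":-405,"dz":0,"twist":0,"gripper":5},{"dx":50,"dy":-407.5,"dz":0,"twist":0,"gripper":5},{"dx":66.5,"dy":-407.5,"dz":0,"twist":0,"gripper":5},{"dx":66.5,"dy":-407.5,"dz":0,"twist":0,"gripper":5},{"dx":66.5,"dy":-407.5,"dz":0,"twist":0,"gripper":5},{"dx":66.5,"dy":-407.5,"dz":-10,"twist":0,"gripper":5},{"dx":66.5,"dy":-407.5,"dz":-25,"twist":0,"gripper":5},{"dx":66.5,"dy":-407.5,"dz":-40,"twist":0,"gripper":5},{"dx":66.5,"dy":-407.5,"dz":-50,"twist":0,"gripper":5},{"dx":66.5,"dy":-407.5,"dz":-50,"twist":0,"gripper":5}]' 40
```

```text
time: 62.8
tool_pos: [0.6584, -0.0461, 0.2352]
orientation: [-0.001, 1.0, -0.0, -0.001]
wrist_force: [0.3, 0.2, -0.9]
opening: 0.0211
grip_force: 39.3
```

```bash
python3 -m handwheel '[{"dx":0,"dy":0,"dz":-25,"twist":0,"gripper":5},{"dx":0,"dy":0,"dz":-50,"twist":0,"gripper":5},{"dx":0,"dy":0,"dz":-75,"twist":0,"gripper":5},{"dx":0,"dy":0,"dz":-90,"twist":0,"gripper":5},{"dx":0,"dy":0,"dz":-95,"twist":0,"gripper":5},{"dx":0,"dy":0,"dz":-96,"twist":0,"gripper":5}]' 40
python3 -m handwheel '[{"dx":0,"dy":0,"dz":-2,"twist":0,"gripper":5},{"dx":0,"dy":0,"dz":-2,"twist":0,"gripper":5},{"dx":0,"dy":0,"dz":-2,"twist":0,"gripper":60},{"dx":0,"dy":0,"dz":-2,"twist":0,"gripper":85},{"dx":0,"dy":0,"dz":-2,"twist":0,"gripper":85},{"dx":0,"dy":0,"dz":-2,"twist":0,"gripper":85},{"dx":0,"dy":0,"dz":40,"twist":0,"gripper":85},{"dx":0,"dy":0,"dz":80,"twist":0,"gripper":85},{"dx":0,"dy":0,"dz":120,"twist":0,"gripper":85},{"dx":-20,"dy":0,"dz":150,"twist":0,"gripper":85},{"dx":-20,"dy":0,"dz":150,"twist":0,"gripper":85}]' 40
python3 - <<'E'
from h import *
ims,cs=grab('side','s26')
for k,p in (('red',[.625,-.184]),('blue',[.618,.056]),('yellow',[.639,.19]),('white',[.66,-.0465])):
    print(k,[cv2.boundingRect(b) for b in blobs(mask(ims,k),20)[:9] if k!='white' or 100<cv2.boundingRect(b)[1]<200],project(cs,[p+[.186],p+[.146],p+[.08]]).round(0).tolist())
imt,ct=grab('top','t26')
c=ct
hsv=cv2.cvtColor(imt,cv2.COLOR_RGB2HSV)
m=(((hsv[...,0]>38)&(hsv[...,0]<85)&(hsv[...,1]>110)).astype(np.uint8)*255)
m[:190]=0;m[270:]=0;m[:,:350]=0;m[:,:]=m
for b in blobs(m,8):
    (x,y),(w,h),a=cv2.minAreaRect(b);print('green',(round(x),round(y)),round(w),round(h),round(a),plane(c,[(x,y)],.045)[0].round(3))
# stand dark outline
d=((hsv[...,2]<90)).astype(np.uint8)*255;d[:,:345]=0;d[:190]=0;d[270:]=0;d[:,415:]=0
for b in blobs(d,200):
    r=cv2.minAreaRect(b);print('dark',r,plane(c,[r[0]],.045)[0].round(3))
E
```

```text
time: 63.4
tool_pos: [0.6597, -0.0463, 0.1407]
orientation: [-0.001, 1.0, -0.0, -0.0]
wrist_force: [0.0, 0.2, 0.2]
opening: 0.0208
grip_force: 39.3
time: 64.5
tool_pos: [0.6404, -0.0465, 0.2953]
orientation: [-0.001, 1.0, -0.001, 0.003]
wrist_force: [-0.1, -0.1, 1.0]
opening: 0.0849
grip_force: 0.0
red [(249, 140, 29, 27), (261, 112, 8, 16)] [[265.0, 113.0], [264.0, 125.0], [264.0, 145.0]]
blue [(239, 198, 34, 32), (179, 251, 35, 37), (253, 168, 10, 18)] [[257.0, 171.0], [256.0, 184.0], [256.0, 205.0]]
yellow [(221, 236, 38, 37), (232, 208, 13, 20)] [[238.0, 212.0], [239.0, 226.0], [239.0, 247.0]]
white [(54, 149, 458, 235), (218, 110, 45, 46), (118, 172, 46, 33), (229, 169, 10, 11), (232, 174, 22, 14)] [[244.0, 142.0], [244.0, 156.0], [244.0, 176.0]]
green (382, 236) 21 3 22 [ 0.48  -0.359  0.045]
green (384, 215) 20 6 23 [ 0.542 -0.369  0.045]
green (380, 245) 18 3 21 [ 0.454 -0.352  0.045]
dark ((371.0, 229.5), (79.0, 52.0), 90.0) [ 0.499 -0.327  0.045]
```

The blue, red and yellow sticks all read correctly. I'll turn the tool to the stand's yaw (about -21.5°) and look at the stand.

```bash
python3 -m handwheel '[{"dx":-20,"dy":-20,"dz":0,"twist":-0.14,"gripper":85},{"dx":-150,"dy":-343,"dz":-20,"twist":-1.946,"gripper":85},{"dx":-150,"dy":-343,"dz":-20,"twist":-1.946,"gripper":85},{"dx":-150,"dy":-343,"dz":-20,"twist":-1.946,"gripper":85},{"dx":-150,"dy":-343,"dz":-20,"twist":-1.946,"gripper":85},{"dx":-150,"dy":-343,"dz":-20,"twist":-1.946,"gripper":85},{"dx":-150,"dy":-343,"dz":-20,"twist":-1.946,"gripper":85},{"dx":-150,"dy":-343,"dz":-20,"twist":-1.946,"gripper":85},{"dx":-150,"dy":-343,"dz":-20,"twist":-1.946,"gripper":85},{"dx":-150,"dy":-343,"dz":-20,"twist":-1.946,"gripper":85},{"dx":-150,"dy":-343,"dz":-20,"twist":-1.946,"gripper":85},{"dx":-150,"dy":-343,"dz":-20,"twist":-1.946,"gripper":85},{"dx":-150,"dy":-343,"dz":-20,"twist":-1.946,"gripper":85},{"dx":-150,"dy":-343,"dz":-20,"twist":-1.946,"gripper":85},{"dx":-150,"dy":-343,"dz":-20,"twist":-1.946,"gripper":85},{"dx":-150,"dy":-343,"dz":-20,"twist":-1.946,"gripper":85}]' 40
python3 - <<'E'
from h import *
t=telemetry.get_state();print(t['tool_pos'],t['orientation'],t['joints'][5]);im,c=grab('wrist','w27')
hsv=cv2.cvtColor(im,cv2.COLOR_RGB2HSV)
m=(((hsv[...,0]>45)&(hsv[...,0]<85)&(hsv[...,1]>100)&(hsv[...,2]>35)).astype(np.uint8)*255)
u=np.array([.93,-.366]);v=np.array([.366,.93])
for b in blobs(m,30)[:8]:
    (x,y),(w,h),a=cv2.minAreaRect(b);bp=cv2.boxPoints(cv2.minAreaRect(b))
    W=plane(c,bp,.045)[:,:2];e=[W[1]-W[0],W[2]-W[1]];L=max(e,key=np.linalg.norm)
    print('green',(round(x),round(y)),round(w),round(h),hsv[int(y),int(x)],plane(c,[(x,y)],.045)[0].round(4),'long',np.linalg.norm(L).round(4),'ang',np.degrees(np.arctan2(L[1],L[0])).round(1))
E
```

```text
time: 66.2
tool_pos: [0.4901, -0.3893, 0.2697]
orientation: [0.825, 0.565, -0.0, -0.001]
wrist_force: [-0.1, 0.1, -0.9]
opening: 0.0849
grip_force: 0.0
[ 0.4901 -0.3893  0.2697] [ 0.8252  0.5648 -0.0003 -0.0007] 1.26987414715452
green (215, 133) 72 6 [ 65 131  72] [ 0.4613 -0.3334  0.045 ] long 0.0887 ang -111.5
green (238, 134) 73 5 [ 65 129  71] [ 0.4868 -0.3439  0.045 ] long 0.0899 ang -111.8
```

```bash
python3 - <<'E'
from h import *
im=cv2.imread('pics/w27.png')[:,:,::-1].copy();c=cams.calibration('wrist');hsv=cv2.cvtColor(im,cv2.COLOR_RGB2HSV)
print(project(c,[[.539,-.364,.132],[.539,-.364,.045],[.474,-.3387,.045]]).round())
print('cols',list(range(200,345,8)))
for r in range(80,215,7): print(r,' '.join('%d/%d/%d'%tuple(hsv[r,x]) for x in range(200,345,8)))
E
```

```text
[[291. 140.]
 [282. 133.]
 [226. 133.]]
cols [200, 208, 216, 224, 232, 240, 248, 256, 264, 272, 280, 288, 296, 304, 312, 320, 328, 336, 344]
80 18/42/90 17/39/91 19/40/90 18/37/90 18/36/91 19/40/90 19/39/92 19/40/89 18/42/92 19/40/89 19/40/90 19/40/90 18/36/92 18/36/91 17/39/91 17/40/89 28/28/139 28/27/141 20/36/142
87 19/39/91 18/38/88 19/39/91 19/40/90 19/39/91 18/41/93 19/39/92 17/38/93 17/38/93 19/39/92 17/41/88 17/40/90 19/40/90 17/38/94 21/38/88 18/37/90 26/31/142 30/27/142 26/30/143
94 11/137/41 11/110/44 11/113/45 11/111/46 11/108/45 9/99/44 9/108/45 14/94/46 11/94/46 9/87/47 12/100/46 11/89/46 13/71/50 12/79/55 13/59/61 21/35/117 26/29/142 34/25/143 30/27/142
101 10/134/40 11/125/43 64/124/68 13/179/40 13/147/40 58/106/60 11/121/42 10/140/40 12/143/41 20/13/60 11/121/42 8/131/39 10/13/60 10/137/39 12/63/61 26/30/137 26/29/143 28/27/142 23/32/142
108 9/131/41 13/149/41 64/124/70 11/128/28 6/121/40 58/105/61 10/128/42 11/137/41 10/143/41 18/21/61 13/112/41 13/125/43 17/30/59 13/143/41 17/53/67 30/27/143 30/27/143 25/31/142 26/31/142
115 10/131/41 13/142/43 65/127/70 9/138/24 1
[... 2153 characters left out ...]
3/32/144 22/34/143 26/28/144 26/28/144 25/30/144 22/34/144 28/27/143 34/26/146 28/27/144 25/30/143 25/32/145 28/29/143
199 30/26/145 28/28/144 23/32/143 23/32/144 25/32/145 22/33/145 23/32/144 22/34/143 32/26/145 30/27/144 26/28/144 22/33/145 22/33/145 28/26/145 23/32/143 30/25/143 28/26/145 23/32/143 30/27/143
206 28/28/144 32/26/145 25/30/145 22/34/144 36/26/147 25/30/145 22/32/145 26/28/144 25/32/145 25/32/144 28/28/145 23/32/144 32/26/146 28/29/143 34/26/146 26/28/144 28/29/143 30/27/143 25/30/144
213 21/35/145 26/30/143 23/32/145 23/35/144 23/32/144 23/32/144 20/37/144 26/30/144 24/34/144 22/34/144 23/32/144 30/27/144 26/30/144 26/28/144 32/24/146 21/37/144 28/28/144 36/24/146 30/28/144
```

```bash
python3 - <<'E'
from h import *
im=cv2.imread('pics/w27.png')[:,:,::-1].copy();c=cams.calibration('wrist');hsv=cv2.cvtColor(im,cv2.COLOR_RGB2HSV).astype(int)
H,S,V=[hsv[...,i] for i in range(3)]
roi=np.zeros_like(H,bool);roi[92:176,195:320]=1
a=np.radians(-21.6);u=np.array([np.cos(a),np.sin(a)]);v=np.array([-u[1],u[0]])
def st(p): return (np.array([p@u,p@v])*1e3).round(1)
def show(n,m,z,amin):
    for b in blobs((m&roi).astype(np.uint8)*255,amin):
        r=cv2.minAreaRect(b);P=plane(c,cv2.boxPoints(r),z)[:,:2];q=np.c_[P@u,P@v]*1e3
        print(n,np.round(r[0],1),'u,v ctr',((q.max(0)+q.min(0))/2).round(1),'size',(q.max(0)-q.min(0)).round(1))
show('green',(H>45)&(H<85)&(S>80),.045,60)
show('grey',(S<28)&(V>50)&(V<115)&(np.indices(H.shape)[1]<300),.045,8)
show('slotdark',(V<34),.045,20)
show('cap',(H>=13)&(H<=18)&(S>100)&(V>70),.132,100)
show('captop',(H>=14)&(H<=18)&(S>100)&(V>93),.132,100)
print('tcp',st(np.array([.4901,-.3893])))
E
```

```text
green [215.5 133. ] u,v ctr [ 551.7 -141.5] size [ 7.4 89. ]
green [237.5 133.5] u,v ctr [ 579.2 -142. ] size [ 6.9 90. ]
grey [271.8 133.5] u,v ctr [ 622.2 -141.6] size [ 5.5 87.6]
grey [295.3 103. ] u,v ctr [ 650.  -103.5] size [ 5.4 12.4]
slotdark [224.1 133.2] u,v ctr [ 562.7 -141. ] size [11.4 64.8]
cap [291.5 141. ] u,v ctr [ 636.1 -141.9] size [25.5 60.2]
captop [292.5 140.5] u,v ctr [ 637.  -141.3] size [24.4 56.3]
tcp [ 599.  -181.5]
```

The stand is measured: the ready slot is at u=565 mm and the waiting slot at u=636 mm along the stand's x axis, 70 mm apart. The paddle stands upright in the waiting slot at v=-141. I'll grip it.

```bash
python3 -m handwheel '[{"dx":35,"dy":17,"dz":0,"twist":0,"gripper":85},{"dx":50.5,"dy":24.5,"dz":-20,"twist":-0.006,"gripper":85},{"dx":50.5,"dy":24.5,"dz":-60,"twist":-0.006,"gripper":85},{"dx":50.5,"dy":24.5,"dz":-105,"twist":-0.006,"gripper":85},{"dx":50.5,"dy":24.5,"dz":-150,"twist":-0.006,"gripper":85},{"dx":50.5,"dy":24.5,"dz":-184,"twist":-0.006,"gripper":85},{"dx":50.5,"dy":24.5,"dz":-184,"twist":-0.006,"gripper":85},{"dx":50.5,"dy":24.5,"dz":-184,"twist":-0.006,"gripper":85}]' 40
python3 -m handwheel '[{"dx":0,"dy":0,"dz":0,"twist":0,"gripper":3},{"dx":0,"dy":0,"dz":0,"twist":0,"gripper":3},{"dx":0,"dy":0,"dz":0,"twist":0,"gripper":3},{"dx":0,"dy":0,"dz":0,"twist":0,"gripper":3},{"dx":0,"dy":0,"dz":0,"twist":0,"gripper":3},{"dx":0,"dy":0,"dz":0,"twist":0,"gripper":3},{"dx":0,"dy":0,"dz":0,"twist":0,"gripper":3},{"dx":0,"dy":0,"dz":0,"twist":0,"gripper":3}]' 40
```

```text
time: 67.05
tool_pos: [0.5407, -0.3649, 0.0872]
orientation: [0.828, 0.561, -0.0, -0.0]
wrist_force: [0.5, -0.3, 0.2]
opening: 0.085
grip_force: 0.0
time: 67.85
tool_pos: [0.5409, -0.3651, 0.0869]
orientation: [0.828, 0.561, -0.0, 0.0]
wrist_force: [-0.7, 0.3, 6.4]
opening: 0.0204
grip_force: 32.9
```

Before moving the paddle I'm confirming the white stick and that everything still stands.

```bash
python3 - <<'E'
from h import *
a=cv2.imread('pics/s25.png')[:,:,::-1].copy();b,cs=grab('side','s28')
d=(cv2.absdiff(a,b).max(2)>35).astype(np.uint8)*255;d[:,:200]=0;d[:,300:]=0;d[:120]=0;d[260:]=0
for k in blobs(d,15): x,y,w,h=cv2.boundingRect(k);print('diff',(x,y,w,h),b[y+h//2,x+w//2])
print([tuple(int(v) for v in b[r,242]) for r in range(134,186,4)])
for k,p in (('red',[.625,-.184]),('blue',[.618,.056]),('yellow',[.639,.19])):
    print(k,[cv2.boundingRect(q) for q in blobs(mask(b,k),20)[:3]])
E
```

```text
diff (222, 120, 28, 58) [196 185 166]
diff (269, 130, 31, 44) [110 102  91]
diff (221, 237, 38, 23) [96 76 27]
diff (233, 208, 12, 10) [194 180  71]
diff (282, 256, 18, 4) [101 109  59]
diff (238, 163, 9, 5) [76 66 57]
diff (284, 121, 9, 8) [47 33 27]
[(194, 184, 165), (195, 184, 165), (196, 186, 169), (125, 120, 109), (91, 86, 78), (80, 76, 65), (82, 83, 51), (48, 38, 28), (66, 58, 48), (43, 40, 35), (84, 80, 72), (84, 79, 71), (109, 103, 94)]
red [(250, 140, 29, 27), (261, 112, 8, 16)]
blue [(238, 197, 35, 33), (252, 167, 12, 20), (179, 251, 35, 37)]
yellow [(221, 236, 38, 37), (233, 208, 11, 21)]
```

```bash
python3 -m handwheel '[{"dx":0,"dy":0,"dz":20,"twist":0,"gripper":3},{"dx":0,"dy":0,"dz":40,"twist":0,"gripper":3},{"dx":0,"dy":0,"dz":52,"twist":0,"gripper":3},{"dx":0,"dy":0,"dz":52,"twist":0,"gripper":3},{"dx":-32,"dy":13,"dz":52,"twist":0,"gripper":3},{"dx":-60,"dy":24,"dz":52,"twist":0,"gripper":3},{"dx":-65.3,"dy":25.9,"dz":52,"twist":0,"gripper":3},{"dx":-65.3,"dy":25.9,"dz":52,"twist":0,"gripper":3},{"dx":-65.3,"dy":25.9,"dz":52,"twist":0,"gripper":3},{"dx":-65.3,"dy":25.9,"dz":42,"twist":0,"gripper":3},{"dx":-65.3,"dy":25.9,"dz":36,"twist":0,"gripper":3},{"dx":-65.3,"dy":25.9,"dz":30,"twist":0,"gripper":3},{"dx":-65.3,"dy":25.9,"dz":30,"twist":0,"gripper":3}]' 40
```

```text
time: 69.2
tool_pos: [0.475, -0.3386, 0.1149]
orientation: [0.828, 0.561, -0.001, -0.001]
wrist_force: [-0.7, -0.1, -0.9]
opening: 0.0198
grip_force: 33.8
```

The blade has entered the slot without force. I'll push it down.

```bash
python3 -m handwheel '[{"dx":0,"dy":0,"dz":-10,"twist":0,"gripper":3},{"dx":0,"dy":0,"dz":-20,"twist":0,"gripper":3},{"dx":0,"dy":0,"dz":-27,"twist":0,"gripper":3},{"dx":0,"dy":0,"dz":-30,"twist":0,"gripper":3},{"dx":0,"dy":0,"dz":-31.5,"twist":0,"gripper":3},{"dx":0,"dy":0,"dz":-31.5,"twist":0,"gripper":3}]' 40
```

```text
time: 69.8
tool_pos: [0.4768, -0.3397, 0.0865]
orientation: [0.828, 0.561, 0.001, 0.002]
wrist_force: [0.2, 2.2, 20.6]
opening: 0.0201
grip_force: 33.6
```

```bash
python3 -m handwheel '[{"dx":0,"dy":0,"dz":1,"twist":0,"gripper":3},{"dx":0,"dy":0,"dz":1,"twist":0,"gripper":85},{"dx":0,"dy":0,"dz":1,"twist":0,"gripper":85},{"dx":0,"dy":0,"dz":1,"twist":0,"gripper":85},{"dx":0,"dy":0,"dz":1,"twist":0,"gripper":85},{"dx":0,"dy":0,"dz":40,"twist":0,"gripper":85},{"dx":0,"dy":0,"dz":80,"twist":0,"gripper":85},{"dx":0,"dy":0,"dz":120,"twist":0,"gripper":85},{"dx":0,"dy":0,"dz":160,"twist":0,"gripper":85},{"dx":10,"dy":-50,"dz":184,"twist":0,"gripper":85},{"dx":10,"dy":-50,"dz":184,"twist":0,"gripper":85},{"dx":10,"dy":-50,"dz":184,"twist":0,"gripper":85}]' 40
python3 - <<'E'
from h import *
t=telemetry.get_state();print(t['tool_pos']);im,c=grab('wrist','w29')
hsv=cv2.cvtColor(im,cv2.COLOR_RGB2HSV).astype(int);H,S,V=[hsv[...,i] for i in range(3)]
a=np.radians(-21.6);u=np.array([np.cos(a),np.sin(a)]);v=np.array([-u[1],u[0]])
def show(n,m,z,amin):
    for b in blobs(m.astype(np.uint8)*255,amin)[:5]:
        r=cv2.minAreaRect(b);P=plane(c,cv2.boxPoints(r),z)[:,:2];q=np.c_[P@u,P@v]*1e3
        print(n,np.round(r[0],1),'ctr',((q.max(0)+q.min(0))/2).round(1),'size',(q.max(0)-q.min(0)).round(1))
roi=np.zeros_like(H,bool);roi[60:230,150:400]=1
show('green',(H>45)&(H<85)&(S>80)&roi,.045,60)
show('grey',(S<28)&(V>50)&(V<115)&roi,.045,60)
show('captop',(H>=14)&(H<=18)&(S>100)&(V>85)&roi,.132,200)
b,cs=grab('side','s29')
for k in ('red','blue','yellow'): print(k,[cv2.boundingRect(q) for q in blobs(mask(b,k),20)[:3]])
print(project(cs,[.475,-.339,.132]).round())
h2=cv2.cvtColor(b,cv2.COLOR_RGB2HSV);p=project(cs,[.475,-.339,.132])[0].round().astype(int)
for r in range(p[1]-8,p[1]+40,5): print(r,[tuple(int(q) for q in h2[r,x]) for x in range(p[0]-8,p[0]+10,4)])
E
```

```text
time: 71.0
tool_pos: [0.4856, -0.3903, 0.2688]
orientation: [0.828, 0.56, -0.0, 0.0]
wrist_force: [0.5, -1.0, -0.8]
opening: 0.085
grip_force: 0.0
[ 0.4856 -0.3903  0.2688]
green [239.9 131. ] ctr [ 579.5 -141.4] size [ 7.7 90.7]
grey [274. 131.] ctr [ 621.8 -141.5] size [ 6.2 88.1]
grey [296.4 130.5] ctr [ 649.6 -140.9] size [ 6.  87.1]
captop [219.5 137.1] ctr [ 563.3 -140.9] size [23.8 58.9]
red [(250, 140, 29, 27), (261, 112, 8, 16)]
blue [(238, 197, 35, 33), (252, 167, 12, 19), (179, 251, 35, 37)]
yellow [(221, 236, 38, 37), (233, 208, 11, 21)]
[[321. 104.]]
96 [(18, 45, 189), (18, 43, 189), (19, 40, 189), (19, 43, 192), (21, 38, 189)]
101 [(16, 45, 186), (17, 44, 186), (16, 69, 145), (16, 95, 124), (18, 53, 165)]
106 [(15, 49, 181), (16, 75, 143), (16, 123, 116), (16, 120, 100), (17, 44, 186)]
111 [(16, 44, 190), (33, 77, 73), (17, 123, 87), (53, 77, 60), (17, 46, 189)]
116 [(18, 43, 192), (61, 116, 57), (66, 176, 45), (21, 42, 164), (17, 45, 189)]
121 [(10, 159, 77), (58, 123, 52), (68, 181, 45), (16, 48, 160), (17, 44, 191)]
126 [(20, 140, 40), (66, 165, 51), (61, 133, 44), (55, 125, 102), (13, 159, 74)]
131 [(50, 127, 46), (63, 152, 47), (53, 123, 56), (12, 155, 41), (11, 168, 56)]
136 [(13, 162, 41), (48, 135, 49), (17, 148, 43), (10, 159, 40), (12, 196, 26)]
141 [(7, 140, 31), (8, 153, 30), (11, 185, 29), (9, 167, 26), (18, 52, 98)]
```

The paddle is home in the ready slot: cap at u=563, bottomed at the same height as before. One last numeric check on the white cap, then hand in.

```bash
python3 - <<'E'
from h import *
b,cs=grab('side','s30');ct=None
imt,ct=grab('top','t30')
def caps(im,c,P,s=14):
    p=project(c,P)[0];x,y=p.round().astype(int);r=im[y-s:y+s,x-s:x+s].max(2)
    m=(r>150).astype(np.uint8)*255
    print(p.round(1),[(cv2.boundingRect(q)[0]+x-s,cv2.boundingRect(q)[1]+y-s)+cv2.boundingRect(q)[2:] for q in blobs(m,8)])
caps(b,cs,[.66,-.0465,.186]);caps(imt,ct,[.66,-.0465,.186],10)
print([[int(v) for v in b[r,226:262:3].max(1)] for r in range(130,182,4)])
for k,P in (('blue',[.618,.056,.186]),('red',[.625,-.184,.186]),('yellow',[.639,.19,.186])):
    print(k,project(ct,P).round(0),[cv2.boundingRect(q) for q in blobs(mask(imt,k),20)[:3]])
E
```

```text
[244.1 142.2] [(np.int64(230), np.int64(128), 28, 27)]
[281.1 164.7] [(np.int64(271), np.int64(162), 20, 13)]
[[190, 191, 191, 191, 192, 190, 191, 190, 190, 189, 192, 169], [191, 192, 192, 190, 189, 190, 190, 191, 190, 191, 166, 21], [191, 190, 191, 191, 191, 191, 191, 191, 191, 190, 190, 91], [191, 191, 190, 192, 188, 190, 192, 192, 188, 176, 173, 90], [192, 191, 190, 191, 179, 117, 146, 117, 161, 175, 129, 69], [181, 187, 189, 191, 193, 132, 79, 132, 152, 175, 133, 96], [86, 100, 96, 94, 93, 80, 80, 84, 94, 101, 157, 172], [98, 105, 106, 105, 104, 96, 77, 96, 100, 64, 70, 69], [103, 105, 106, 106, 63, 26, 71, 35, 45, 56, 72, 72], [105, 104, 104, 103, 20, 64, 69, 97, 24, 14, 20, 48], [104, 104, 115, 167, 155, 49, 34, 45, 109, 132, 137, 136], [106, 132, 191, 192, 149, 78, 81, 79, 101, 101, 127, 122], [104, 180, 192, 170, 98, 79, 81, 76, 123, 117, 57, 61]]
blue [[243. 180.]] [(232, 175, 27, 28), (200, 142, 16, 16)]
red [[332. 178.]] [(311, 174, 28, 28)]
yellow [[193. 172.]] [(187, 167, 30, 29), (308, 129, 9, 8)]
```

```bash
python3 -c "
from rig import job
print(job.job_done())"
```

```text
the job is handed in; nothing more can be done
None
```

The job is handed in at about 71 s: all four cups (blue, red, yellow, white) have their own cover seated and their own stick standing in it. The green paddle was moved last and is fully home in the ready slot.

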